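# Fit out the gas test manifold

## Robot

A 6-joint arm with a two-finger parallel gripper is mounted at the origin on the work surface. World frame = base frame: x ahead of the robot, y to its left, z up, the work surface at z = 0. Lengths are in m, angles in rad, forces in N, time in s.
With the tool pointing down it reaches from about 0.425 to 0.95 m from the base axis. Payload 3.5 kg.
Tool frame: the origin (TCP) lies midway between the tips of the shut fingers; the grasp point (between the pads) lies ctrl.hold_point_z behind it (ctrl.hold_point_z is the distance from the TCP to the grasp point, in m); z points along the fingers, x is the direction in which the jaws open and shut, and the axes are right-handed (so a half turn about z gives the same grasp; the last joint's range is limited). The gripper opens to 85 mm and grips with 20 to 120 N. Pads are 22 mm wide; open, the fingers measure 114 mm over their backs; the gripper's body (76 mm by 85 mm) begins 54 mm behind the grasp point. The pads swing forward as they close: fully open they stand 13 mm farther back than shut.
Start: joints at [-1.339, 0.286, 1.577, -0, 1.279, -0.15], TCP at [0.252, -0.626, 0.231] pointing down, gripper open.
Joint ranges: [-2.77, 2.77], [-0.9, 2.22], [0.21, 2.48], [-1.53, 4.67], [0.24, 2.81], [-2.84, 2.84]. Speed limits (rad/s): [2.79, 2.79, 3.14, 3.14, 3.14, 3.14].

## Interface

Orientations are given as a unit quaternion [x, y, z, w].
In Python, from plant import ctrl gives the robot as it stands.
- The arm moves only by the tool step_arm, never from a script. Its arguments are lists of equal length, an entry for each row: "gripper": the gripper's target within -1 to 1 (shut at 1, half-way at 0, fully open at -1); "linear": the shift along the tool's x, y, z in m, a list of three; "delta_rot": the turn, a rotation vector about the tool's x, y, z in degrees, a list of three. A call has 1 to 20 rows; each row is the pose to reach, as a shift and turn from the pose commanded when the call began, along the tool's axes at that moment; what a row does not reach only later rows make up. A row lasts 1/8 s, in which the tool goes at most 62.5 mm and 10.7 degrees, less where a joint would pass 70% of its speed; a pose out of reach is approached as far as the arm can. A call with a gripper value outside its range is refused whole. The fingers move at their own pace and stop on an object; "grip_force" is the grip in N (left out, the last holds). Time passes only in rows, so rows that repeat a pose let the fingers close. It gives the time, the measured TCP pose, the force and the opening at its end, in the units of the state.
- ctrl.get_state(): the state, without advancing time (a new reading comes with each control period).
- ctrl.read_camera(name): name is "side" or "top"; returns a dict with "frame" (420x560x3 uint8, red, green, blue), "fx", "fy", "cx", "cy" (pixels), "view" (4x4, takes a point from world to camera coordinates). Camera axes: x right, y down, z forward; pixel columns grow to the right and rows downward; lengths in m; the calibration is good to about 2 mm. A picture is of the moment at which its call begins. There is no depth.
- ctrl.sign_off(): hands the job in, once; it reports no verdict.
The state is a dict: "time": time; "qpos": joint angles; "dq": joint speeds; "joint_efforts": joint torques, N m; "eef_pos": TCP position; "tcp_rot": TCP orientation; "contact_force": force on the tool from outside, world axes, zero at the start; "wrist_torque": the same for the moment, N m; "opening": opening from 0.0 (shut) to 1.0 (fully open).
Only numpy, scipy, OpenCV 4.12 (cv2) and the standard library are available. Lean on these libraries where they do the work, as an engineer would, in place of code of your own. Each camera call takes 0.05 s, during which the arm holds its last target. There are 200 camera calls.

## Task

Shut the manifold's inlet valve with its lever and keep it shut while you work. Take every steel tube that hangs on the rack off its hook and push each into a port of the manifold, past the seal until it bottoms, and push blanking plugs from the holder fully home in the ports that are left, so that all four ports are filled. Only then swing the valve lever fully open; leave the other things on the bench where they are.

Things in the scene. Friction and masses are not known exactly. Their poses are not given: they have to be found in the camera images.
- tube0_grip (a point): long steel tube, black handle, hung by its collar in a forked hook of the rack; may be absent. Sizes: 16 mm shank, its first 5 mm tapered from 10 mm, to 95 mm above the tip, collar of diameter 36 from 95 to 100 mm, round black handle of diameter 22 from 100 to 150 mm; 90 g. This point: on its axis, 126 mm above the tip, mid-handle; z up the tube
- tube1_grip (a point): long steel tube, black handle, hung by its collar in a forked hook of the rack; may be absent. Sizes: 16 mm shank, its first 5 mm tapered from 10 mm, to 95 mm above the tip, collar of diameter 36 from 95 to 100 mm, round black handle of diameter 22 from 100 to 150 mm; 90 g. This point: on its axis, 126 mm above the tip, mid-handle; z up the tube
- tube2_grip (a point): long steel tube, black handle, hung by its collar in a forked hook of the rack; may be absent. Sizes: 16 mm shank, its first 5 mm tapered from 10 mm, to 95 mm above the tip, collar of diameter 36 from 95 to 100 mm, round black handle of diameter 22 from 100 to 150 mm; 90 g. This point: on its axis, 126 mm above the tip, mid-handle; z up the tube
- plug0_grip (a point): short brass blanking plug, black handle, stands tip down in the holder. Sizes: 16 mm shank, its first 5 mm tapered from 10 mm, to 40 mm above the tip, collar of diameter 30 from 40 to 45 mm, round black handle of diameter 22 from 45 to 85 mm; 60 g. This point: on its axis, 66 mm above the tip, mid-handle; z up the plug
- plug1_grip (a point): short brass blanking plug, black handle, stands tip down in the holder. Sizes: 16 mm shank, its first 5 mm tapered from 10 mm, to 40 mm above the tip, collar of diameter 30 from 40 to 45 mm, round black handle of diameter 22 from 45 to 85 mm; 60 g. This point: on its axis, 66 mm above the tip, mid-handle; z up the plug
- plug2_grip (a point): short brass blanking plug, black handle, stands tip down in the holder. Sizes: 16 mm shank, its first 5 mm tapered from 10 mm, to 40 mm above the tip, collar of diameter 30 from 40 to 45 mm, round black handle of diameter 22 from 45 to 85 mm; 60 g. This point: on its axis, 66 mm above the tip, mid-handle; z up the plug
- port0_mouth (a point): centre of the mouth of port0, one of 4 push-fit ports 80 mm apart in the top of the fixed aluminium bar (60 x 300, 50 mm high). Upright round bore of 18 mm, mouth chamfered 3 mm, flat bottom 32 mm down where a tip fully home stands. All ports alike. Local y: along the row to the valve, z up
- port1_mouth (a point): centre of the mouth of port1, one of 4 push-fit ports 80 mm apart in the top of the fixed aluminium bar (60 x 300, 50 mm high). A sprung seal 12 mm down grips a shank: 5 to 20 N to push past; nothing drops home by itself, what is home stays. All ports alike. Local y: along the row to the valve, z up
- port2_mouth (a point): centre of the mouth of port2, one of 4 push-fit ports 80 mm apart in the top of the fixed aluminium bar (60 x 300, 50 mm high). Upright round bore of 18 mm, mouth chamfered 3 mm, flat bottom 32 mm down where a tip fully home stands. All ports alike. Local y: along the row to the valve, z up
- port3_mouth (a point): centre of the mouth of port3, one of 4 push-fit ports 80 mm apart in the top of the fixed aluminium bar (60 x 300, 50 mm high). A sprung seal 12 mm down grips a shank: 5 to 20 N to push past; nothing drops home by itself, what is home stays. All ports alike. Local y: along the row to the valve, z up
- hook0 (a point): forked hook of the fixed grey rack (panel 280 wide, 144 mm high; hooks 85 apart): two 8 mm prongs, 22 mm gap, stick out along this point's -x, upturned ends 8 mm high at 51 to 57 mm from the panel. This point: between the prongs, level with their top, 30 mm from the panel, where the collar rests. Lift a tube over 8 mm, then draw it out along -x
- hook1 (a point): forked hook of the fixed grey rack (panel 280 wide, 144 mm high; hooks 85 apart): two 8 mm prongs, 22 mm gap, stick out along this point's -x, upturned ends 8 mm high at 51 to 57 mm from the panel. This point: between the prongs, level with their top, 30 mm from the panel, where the collar rests. Lift a tube over 8 mm, then draw it out along -x
- hook2 (a point): forked hook of the fixed grey rack (panel 280 wide, 144 mm high; hooks 85 apart): two 8 mm prongs, 22 mm gap, stick out along this point's -x, upturned ends 8 mm high at 51 to 57 mm from the panel. This point: between the prongs, level with their top, 30 mm from the panel, where the collar rests. Lift a tube over 8 mm, then draw it out along -x
- valve (a joint): lever angle of the manifold's inlet ball valve, rad: 0 = shut (lever square to the bar, pointing along the bar's local -x), 1.571 = fully open (lever in line with the bar, pointing away from the ports); stops at both ends; grows clockwise seen from above; stays where left, friction about 0.25 N m
- valve_pivot (a point): the valve lever's upright turning axis, at the height of the middle of the lever bar; does not turn; x and y are the manifold's
- lever_grip (a point): point on the middle of the valve's yellow lever bar, 75 mm from its turning axis. The bar lies level, is 16 mm wide, 8 mm thick and reaches from 5 to 105 mm from the axis; its z axis is up, its -x points outward along the lever
- holder_top (a point): centre of the top face of the loose grey plug holder (50 x 190 mm, 40 mm high, 0.7 kg), with three round wells of 18 mm, 33 mm deep, 70 mm apart along its y
- spare_valve: a loose spare brass ball valve with a lever, 70 mm long, 50 mm high, not part of the job; origin at the centre of its underside
- tape: roll of tape lying flat, diameter 70, 20 mm high, not part of the job; origin at the centre of its underside
- seal_jar: jar of diameter 56, 70 mm high, not part of the job; origin at the centre of its underside
- driver: screwdriver lying, not part of the job; origin at the centre of its underside
- spanner: spanner lying, not part of the job; origin at the centre of its underside
- small_carton: white carton 90 x 120 x 60 mm, not part of the job; origin at the centre of its underside

How it is judged:
On the way, in this order (a step that is already met when the one before it is completed fails the run):
1. the inlet valve is shut (lever within 0.1 rad of its shut stop) (value of joint valve below 0.1 rad), for 0.2 s.
2. all four ports are filled, every tube among them, with the valve still shut (((horizontal distance between tube0_grip and port0_mouth below 0.012 m and z of tube0_grip in the frame of port0_mouth below 0.0975 m) or (horizontal distance between tube1_grip and port0_mouth below 0.012 m and z of tube1_grip in the frame of port0_mouth below 0.0975 m) or (horizontal distance between tube2_grip and port0_mouth below 0.012 m and z of tube2_grip in the frame of port0_mouth below 0.0975 m) or (horizontal distance between plug0_grip and port0_mouth below 0.012 m and z of plug0_grip in the frame of port0_mouth below 0.0375 m) or (horizontal distance between plug1_grip and port0_mouth below 0.012 m and z of plug1_grip in the frame of port0_mouth below 0.0375 m) or (horizontal distance between plug2_grip and port0_mouth below 0.012 m and z of plug2_grip in the frame of port0_mouth below 0.0375 m)) and ((horizontal distance between tube0_grip and port1_mouth below 0.012 m and z of tube0_grip in the frame of port1_mouth below 0.0975 m) or (horizontal distance between tube1_grip and port1_mouth below 0.012 m and z of tube1_grip in the frame of port1_mouth below 0.0975 m) or (horizontal distance between tube2_grip and port1_mouth below 0.012 m and z of tube2_grip in the frame of port1_mouth below 0.0975 m) or (horizontal distance between plug0_grip and port1_mouth below 0.012 m and z of plug0_grip in the frame of port1_mouth below 0.0375 m) or (horizontal distance between plug1_grip and port1_mouth below 0.012 m and z of plug1_grip in the frame of port1_mouth below 0.0375 m) or (horizontal distance between plug2_grip and port1_mouth below 0.012 m and z of plug2_grip in the frame of port1_mouth below 0.0375 m)) and ((horizontal distance between tube0_grip and port2_mouth below 0.012 m and z of tube0_grip in the frame of port2_mouth below 0.0975 m) or (horizontal distance between tube1_grip and port2_mouth below 0.012 m and z of tube1_grip in the frame of port2_mouth below 0.0975 m) or (horizontal distance between tube2_grip and port2_mouth below 0.012 m and z of tube2_grip in the frame of port2_mouth below 0.0975 m) or (horizontal distance between plug0_grip and port2_mouth below 0.012 m and z of plug0_grip in the frame of port2_mouth below 0.0375 m) or (horizontal distance between plug1_grip and port2_mouth below 0.012 m and z of plug1_grip in the frame of port2_mouth below 0.0375 m) or (horizontal distance between plug2_grip and port2_mouth below 0.012 m and z of plug2_grip in the frame of port2_mouth below 0.0375 m)) and ((horizontal distance between tube0_grip and port3_mouth below 0.012 m and z of tube0_grip in the frame of port3_mouth below 0.0975 m) or (horizontal distance between tube1_grip and port3_mouth below 0.012 m and z of tube1_grip in the frame of port3_mouth below 0.0975 m) or (horizontal distance between tube2_grip and port3_mouth below 0.012 m and z of tube2_grip in the frame of port3_mouth below 0.0975 m) or (horizontal distance between plug0_grip and port3_mouth below 0.012 m and z of plug0_grip in the frame of port3_mouth below 0.0375 m) or (horizontal distance between plug1_grip and port3_mouth below 0.012 m and z of plug1_grip in the frame of port3_mouth below 0.0375 m) or (horizontal distance between plug2_grip and port3_mouth below 0.012 m and z of plug2_grip in the frame of port3_mouth below 0.0375 m)) and ((horizontal distance between tube0_grip and port0_mouth below 0.012 m and z of tube0_grip in the frame of port0_mouth below 0.0975 m) or (horizontal distance between tube0_grip and port1_mouth below 0.012 m and z of tube0_grip in the frame of port1_mouth below 0.0975 m) or (horizontal distance between tube0_grip and port2_mouth below 0.012 m and z of tube0_grip in the frame of port2_mouth below 0.0975 m) or (horizontal distance between tube0_grip and port3_mouth below 0.012 m and z of tube0_grip in the frame of port3_mouth below 0.0975 m)) and ((horizontal distance between tube1_grip and port0_mouth below 0.012 m and z of tube1_grip in the frame of port0_mouth below 0.0975 m) or (horizontal distance between tube1_grip and port1_mouth below 0.012 m and z of tube1_grip in the frame of port1_mouth below 0.0975 m) or (horizontal distance between tube1_grip and port2_mouth below 0.012 m and z of tube1_grip in the frame of port2_mouth below 0.0975 m) or (horizontal distance between tube1_grip and port3_mouth below 0.012 m and z of tube1_grip in the frame of port3_mouth below 0.0975 m)) and ((horizontal distance between tube2_grip and port0_mouth below 0.012 m and z of tube2_grip in the frame of port0_mouth below 0.0975 m) or (horizontal distance between tube2_grip and port1_mouth below 0.012 m and z of tube2_grip in the frame of port1_mouth below 0.0975 m) or (horizontal distance between tube2_grip and port2_mouth below 0.012 m and z of tube2_grip in the frame of port2_mouth below 0.0975 m) or (horizontal distance between tube2_grip and port3_mouth below 0.012 m and z of tube2_grip in the frame of port3_mouth below 0.0975 m)) and value of joint valve below 0.2 rad), for 0.3 s.
At the end, for the whole second after the job is handed in: each of the four ports holds a tube or plug pushed in to within 3.5 mm of the bottom (its handle within 12 mm of the port's axis), every tube present is in a port, the valve lever stands within 0.13 rad of its fully open stop, and all is at rest (((horizontal distance between tube0_grip and port0_mouth below 0.012 m and z of tube0_grip in the frame of port0_mouth below 0.0975 m) or (horizontal distance between tube1_grip and port0_mouth below 0.012 m and z of tube1_grip in the frame of port0_mouth below 0.0975 m) or (horizontal distance between tube2_grip and port0_mouth below 0.012 m and z of tube2_grip in the frame of port0_mouth below 0.0975 m) or (horizontal distance between plug0_grip and port0_mouth below 0.012 m and z of plug0_grip in the frame of port0_mouth below 0.0375 m) or (horizontal distance between plug1_grip and port0_mouth below 0.012 m and z of plug1_grip in the frame of port0_mouth below 0.0375 m) or (horizontal distance between plug2_grip and port0_mouth below 0.012 m and z of plug2_grip in the frame of port0_mouth below 0.0375 m)) and ((horizontal distance between tube0_grip and port1_mouth below 0.012 m and z of tube0_grip in the frame of port1_mouth below 0.0975 m) or (horizontal distance between tube1_grip and port1_mouth below 0.012 m and z of tube1_grip in the frame of port1_mouth below 0.0975 m) or (horizontal distance between tube2_grip and port1_mouth below 0.012 m and z of tube2_grip in the frame of port1_mouth below 0.0975 m) or (horizontal distance between plug0_grip and port1_mouth below 0.012 m and z of plug0_grip in the frame of port1_mouth below 0.0375 m) or (horizontal distance between plug1_grip and port1_mouth below 0.012 m and z of plug1_grip in the frame of port1_mouth below 0.0375 m) or (horizontal distance between plug2_grip and port1_mouth below 0.012 m and z of plug2_grip in the frame of port1_mouth below 0.0375 m)) and ((horizontal distance between tube0_grip and port2_mouth below 0.012 m and z of tube0_grip in the frame of port2_mouth below 0.0975 m) or (horizontal distance between tube1_grip and port2_mouth below 0.012 m and z of tube1_grip in the frame of port2_mouth below 0.0975 m) or (horizontal distance between tube2_grip and port2_mouth below 0.012 m and z of tube2_grip in the frame of port2_mouth below 0.0975 m) or (horizontal distance between plug0_grip and port2_mouth below 0.012 m and z of plug0_grip in the frame of port2_mouth below 0.0375 m) or (horizontal distance between plug1_grip and port2_mouth below 0.012 m and z of plug1_grip in the frame of port2_mouth below 0.0375 m) or (horizontal distance between plug2_grip and port2_mouth below 0.012 m and z of plug2_grip in the frame of port2_mouth below 0.0375 m)) and ((horizontal distance between tube0_grip and port3_mouth below 0.012 m and z of tube0_grip in the frame of port3_mouth below 0.0975 m) or (horizontal distance between tube1_grip and port3_mouth below 0.012 m and z of tube1_grip in the frame of port3_mouth below 0.0975 m) or (horizontal distance between tube2_grip and port3_mouth below 0.012 m and z of tube2_grip in the frame of port3_mouth below 0.0975 m) or (horizontal distance between plug0_grip and port3_mouth below 0.012 m and z of plug0_grip in the frame of port3_mouth below 0.0375 m) or (horizontal distance between plug1_grip and port3_mouth below 0.012 m and z of plug1_grip in the frame of port3_mouth below 0.0375 m) or (horizontal distance between plug2_grip and port3_mouth below 0.012 m and z of plug2_grip in the frame of port3_mouth below 0.0375 m)) and ((horizontal distance between tube0_grip and port0_mouth below 0.012 m and z of tube0_grip in the frame of port0_mouth below 0.0975 m) or (horizontal distance between tube0_grip and port1_mouth below 0.012 m and z of tube0_grip in the frame of port1_mouth below 0.0975 m) or (horizontal distance between tube0_grip and port2_mouth below 0.012 m and z of tube0_grip in the frame of port2_mouth below 0.0975 m) or (horizontal distance between tube0_grip and port3_mouth below 0.012 m and z of tube0_grip in the frame of port3_mouth below 0.0975 m)) and ((horizontal distance between tube1_grip and port0_mouth below 0.012 m and z of tube1_grip in the frame of port0_mouth below 0.0975 m) or (horizontal distance between tube1_grip and port1_mouth below 0.012 m and z of tube1_grip in the frame of port1_mouth below 0.0975 m) or (horizontal distance between tube1_grip and port2_mouth below 0.012 m and z of tube1_grip in the frame of port2_mouth below 0.0975 m) or (horizontal distance between tube1_grip and port3_mouth below 0.012 m and z of tube1_grip in the frame of port3_mouth below 0.0975 m)) and ((horizontal distance between tube2_grip and port0_mouth below 0.012 m and z of tube2_grip in the frame of port0_mouth below 0.0975 m) or (horizontal distance between tube2_grip and port1_mouth below 0.012 m and z of tube2_grip in the frame of port1_mouth below 0.0975 m) or (horizontal distance between tube2_grip and port2_mouth below 0.012 m and z of tube2_grip in the frame of port2_mouth below 0.0975 m) or (horizontal distance between tube2_grip and port3_mouth below 0.012 m and z of tube2_grip in the frame of port3_mouth below 0.0975 m)) and value of joint valve above 1.44 rad and velocity of joint valve below 0.05 rad/s and linear speed of each of spare_valve, tape, seal_jar, driver, spanner, small_carton below 0.05 m/s); the robot touches nothing.
It fails at once if the valve is open (more than 0.3 rad) while some ports hold a tube or plug and others are not yet filled (value of joint valve above 0.3 rad and not (((horizontal distance between tube0_grip and port0_mouth below 0.012 m and z of tube0_grip in the frame of port0_mouth below 0.0975 m) or (horizontal distance between tube1_grip and port0_mouth below 0.012 m and z of tube1_grip in the frame of port0_mouth below 0.0975 m) or (horizontal distance between tube2_grip and port0_mouth below 0.012 m and z of tube2_grip in the frame of port0_mouth below 0.0975 m) or (horizontal distance between plug0_grip and port0_mouth below 0.012 m and z of plug0_grip in the frame of port0_mouth below 0.0375 m) or (horizontal distance between plug1_grip and port0_mouth below 0.012 m and z of plug1_grip in the frame of port0_mouth below 0.0375 m) or (horizontal distance between plug2_grip and port0_mouth below 0.012 m and z of plug2_grip in the frame of port0_mouth below 0.0375 m)) and ((horizontal distance between tube0_grip and port1_mouth below 0.012 m and z of tube0_grip in the frame of port1_mouth below 0.0975 m) or (horizontal distance between tube1_grip and port1_mouth below 0.012 m and z of tube1_grip in the frame of port1_mouth below 0.0975 m) or (horizontal distance between tube2_grip and port1_mouth below 0.012 m and z of tube2_grip in the frame of port1_mouth below 0.0975 m) or (horizontal distance between plug0_grip and port1_mouth below 0.012 m and z of plug0_grip in the frame of port1_mouth below 0.0375 m) or (horizontal distance between plug1_grip and port1_mouth below 0.012 m and z of plug1_grip in the frame of port1_mouth below 0.0375 m) or (horizontal distance between plug2_grip and port1_mouth below 0.012 m and z of plug2_grip in the frame of port1_mouth below 0.0375 m)) and ((horizontal distance between tube0_grip and port2_mouth below 0.012 m and z of tube0_grip in the frame of port2_mouth below 0.0975 m) or (horizontal distance between tube1_grip and port2_mouth below 0.012 m and z of tube1_grip in the frame of port2_mouth below 0.0975 m) or (horizontal distance between tube2_grip and port2_mouth below 0.012 m and z of tube2_grip in the frame of port2_mouth below 0.0975 m) or (horizontal distance between plug0_grip and port2_mouth below 0.012 m and z of plug0_grip in the frame of port2_mouth below 0.0375 m) or (horizontal distance between plug1_grip and port2_mouth below 0.012 m and z of plug1_grip in the frame of port2_mouth below 0.0375 m) or (horizontal distance between plug2_grip and port2_mouth below 0.012 m and z of plug2_grip in the frame of port2_mouth below 0.0375 m)) and ((horizontal distance between tube0_grip and port3_mouth below 0.012 m and z of tube0_grip in the frame of port3_mouth below 0.0975 m) or (horizontal distance between tube1_grip and port3_mouth below 0.012 m and z of tube1_grip in the frame of port3_mouth below 0.0975 m) or (horizontal distance between tube2_grip and port3_mouth below 0.012 m and z of tube2_grip in the frame of port3_mouth below 0.0975 m) or (horizontal distance between plug0_grip and port3_mouth below 0.012 m and z of plug0_grip in the frame of port3_mouth below 0.0375 m) or (horizontal distance between plug1_grip and port3_mouth below 0.012 m and z of plug1_grip in the frame of port3_mouth below 0.0375 m) or (horizontal distance between plug2_grip and port3_mouth below 0.012 m and z of plug2_grip in the frame of port3_mouth below 0.0375 m))) and ((horizontal distance between tube0_grip and port0_mouth below 0.012 m and z of tube0_grip in the frame of port0_mouth below 0.116 m) or (horizontal distance between tube0_grip and port1_mouth below 0.012 m and z of tube0_grip in the frame of port1_mouth below 0.116 m) or (horizontal distance between tube0_grip and port2_mouth below 0.012 m and z of tube0_grip in the frame of port2_mouth below 0.116 m) or (horizontal distance between tube0_grip and port3_mouth below 0.012 m and z of tube0_grip in the frame of port3_mouth below 0.116 m) or (horizontal distance between tube1_grip and port0_mouth below 0.012 m and z of tube1_grip in the frame of port0_mouth below 0.116 m) or (horizontal distance between tube1_grip and port1_mouth below 0.012 m and z of tube1_grip in the frame of port1_mouth below 0.116 m) or (horizontal distance between tube1_grip and port2_mouth below 0.012 m and z of tube1_grip in the frame of port2_mouth below 0.116 m) or (horizontal distance between tube1_grip and port3_mouth below 0.012 m and z of tube1_grip in the frame of port3_mouth below 0.116 m) or (horizontal distance between tube2_grip and port0_mouth below 0.012 m and z of tube2_grip in the frame of port0_mouth below 0.116 m) or (horizontal distance between tube2_grip and port1_mouth below 0.012 m and z of tube2_grip in the frame of port1_mouth below 0.116 m) or (horizontal distance between tube2_grip and port2_mouth below 0.012 m and z of tube2_grip in the frame of port2_mouth below 0.116 m) or (horizontal distance between tube2_grip and port3_mouth below 0.012 m and z of tube2_grip in the frame of port3_mouth below 0.116 m) or (horizontal distance between plug0_grip and port0_mouth below 0.012 m and z of plug0_grip in the frame of port0_mouth below 0.056 m) or (horizontal distance between plug0_grip and port1_mouth below 0.012 m and z of plug0_grip in the frame of port1_mouth below 0.056 m) or (horizontal distance between plug0_grip and port2_mouth below 0.012 m and z of plug0_grip in the frame of port2_mouth below 0.056 m) or (horizontal distance between plug0_grip and port3_mouth below 0.012 m and z of plug0_grip in the frame of port3_mouth below 0.056 m) or (horizontal distance between plug1_grip and port0_mouth below 0.012 m and z of plug1_grip in the frame of port0_mouth below 0.056 m) or (horizontal distance between plug1_grip and port1_mouth below 0.012 m and z of plug1_grip in the frame of port1_mouth below 0.056 m) or (horizontal distance between plug1_grip and port2_mouth below 0.012 m and z of plug1_grip in the frame of port2_mouth below 0.056 m) or (horizontal distance between plug1_grip and port3_mouth below 0.012 m and z of plug1_grip in the frame of port3_mouth below 0.056 m) or (horizontal distance between plug2_grip and port0_mouth below 0.012 m and z of plug2_grip in the frame of port0_mouth below 0.056 m) or (horizontal distance between plug2_grip and port1_mouth below 0.012 m and z of plug2_grip in the frame of port1_mouth below 0.056 m) or (horizontal distance between plug2_grip and port2_mouth below 0.012 m and z of plug2_grip in the frame of port2_mouth below 0.056 m) or (horizontal distance between plug2_grip and port3_mouth below 0.012 m and z of plug2_grip in the frame of port3_mouth below 0.056 m))).
It fails at once if a thing that is not part of the job is moved by more than 4 cm (distance of any of spare_valve, tape, seal_jar, driver, spanner, small_carton from where it was at the start of the episode above 0.04 m).
Of tube0, tube1, tube2 only 1 to 3 are there at a start; the rules pass over those that are not, and their reading is None.
At some moment in a run one of holder may be knocked a few centimetres aside while the robot is not near it.
Once in a run the grip may slacken for a moment while it holds something.
It also fails if it takes over 200 s, if anything falls off the work surface, if the arm or the gripper's body presses on something with over 40 N, if the wrist force passes 120 N, or if a joint passes its speed limit or range.

## Working session

There is one attempt and no reset: what is moved stays moved. The work goes in short steps, Python scripts to look and compute and a tool call to move; the robot and the scene stay as the last step left them, time stands still between calls to the robot, and variables do not carry over. Pictures are saved under pics/ and viewed, on a budget of 14 in all, crops included, one or two more only if the job needs it, and the job is handed in when it is done.

Besides the shell and the picture viewer there is one more tool, called after "Request:" in YAML: its name, and indented under it one key for each argument. step_arm: Moves the arm, as the interface text tells. Its arguments: {"type":"object","properties":{"gripper":{"type":"array"},"linear":{"type":"array"},"delta_rot":{"type":"array"},"grip_force":{"type":"number"}},"required":["gripper","linear","delta_rot"]}

```bash
ls; mkdir -p pics
python3 - <<'E'
from plant import ctrl
import cv2,numpy as np,json
print(ctrl.get_state(), ctrl.hold_point_z)
for n in("top","side"):
    c=ctrl.read_camera(n); cv2.imwrite(f"pics/{n}0.png",cv2.resize(c["frame"][:,:,::-1],(800,600),interpolation=cv2.INTER_CUBIC))
    np.save(f"{n}.npy",c["frame"])
    json.dump({k:np.array(c[k]).tolist() for k in("fx","fy","cx","cy","view")},open(n+".json","w")); print(n,c["fx"],c["fy"],c["cx"],c["cy"],np.round(c["view"],4).tolist())
E
```

```text
pics
{'time': 0.0, 'qpos': array([-1.33900332e+00,  2.87195802e-01,  1.57819286e+00, -1.76853668e-05,
        1.27860838e+00, -1.49982968e-01]), 'dq': array([ 4.23076181e-04,  6.49140158e-04,  1.21157028e-03, -6.51840590e-05,
       -8.67417142e-04,  1.31392153e-03]), 'joint_efforts': array([ 4.86814497e-04, -4.05977619e+01, -2.92626768e+01, -1.40222010e-04,
        5.77707877e-03,  3.03940723e-06]), 'eef_pos': array([ 0.25136345, -0.62573298,  0.22991851]), 'tcp_rot': array([ 8.28423784e-01, -5.60100517e-01, -8.89864164e-04, -8.08377685e-04]), 'contact_force': array([-0.00711239,  0.69196961, -0.41968721]), 'wrist_torque': array([ 0.02123476, -0.00098408,  0.01722995]), 'opening': 1.0035665047842426} 0.0187
top 463.2128132051793 463.2128132051793 276.3377633599246 214.964231716421 [[-0.0278, -0.9996, -0.0074, 0.044], [-0.982, 0.0287, -0.1865, 0.5863], [0.1867, 0.0021, -0.9824, 1.112], [0.0, 0.0, 0.0, 1.0]]
side 408.82502755368745 408.82502755368745 285.51779858378274 210.66912899145882 [[-0.9807, -0.1947, -0.0164, 0.571], [-0.1071, 0.6059, -0.7883, 0.129], [0.1634, -0.7714, -0.615, 1.1313], [0.0, 0.0, 0.0, 1.0]]
```

View pics/top0.png

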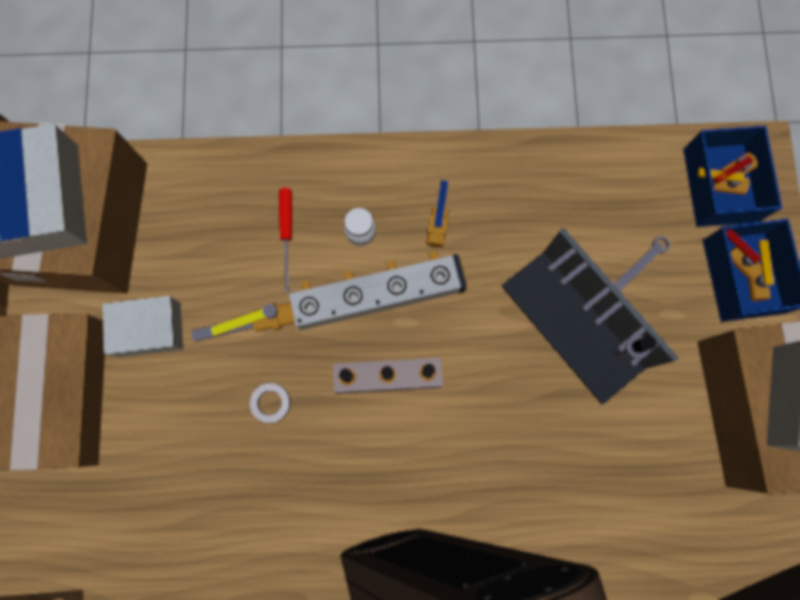

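View pics/side0.png

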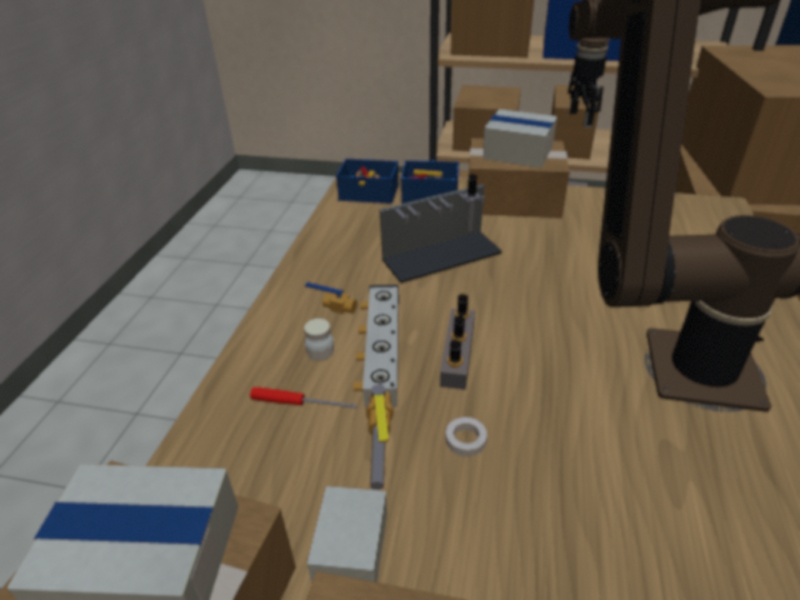

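```bash
cat > h.py <<'E'
import json,numpy as np,cv2
from scipy.spatial.transform import Rotation as R
C={n:json.load(open(n+".json")) for n in("top","side")}
def ray(n,u,v):
    c=C[n];V=np.array(c["view"]);d=V[:3,:3].T@np.array([(u-c["cx"])/c["fx"],(v-c["cy"])/c["fy"],1]);o=-V[:3,:3].T@V[:3,3];return o,d
def atz(n,u,v,z):
    o,d=ray(n,u,v);return o+d*(z-o[2])/d[2]
def proj(n,p):
    c=C[n];V=np.array(c["view"]);q=(V[:3,:3]@np.atleast_2d(p).T).T+V[:3,3];return np.c_[c["fx"]*q[:,0]/q[:,2]+c["cx"],c["fy"]*q[:,1]/q[:,2]+c["cy"]]
def tri(a,b):
    A=[];B=[]
    for n,(u,v) in(("top",a),("side",b)):
        o,d=ray(n,u,v);d/=np.linalg.norm(d);P=np.eye(3)-np.outer(d,d);A.append(P);B.append(P@o)
    return np.linalg.lstsq(np.vstack(A),np.hstack(B),rcond=None)[0]
def crop(f,x0,y0,w,h,s,name):
    im=cv2.resize(f[y0:y0+h,x0:x0+w,::-1],None,fx=s,fy=s,interpolation=cv2.INTER_CUBIC)
    for i in range(0,w,10): cv2.line(im,(i*s,0),(i*s,4 if i%50 else 10),(0,0,255),1)
    for i in range(0,h,10): cv2.line(im,(0,i*s),(4 if i%50 else 10,i*s),(0,0,255),1)
    cv2.imwrite(name,im)
E
python3 - <<'E'
from h import *
t=np.load("top.npy");s=np.load("side.npy")
crop(t,130,160,200,130,4,"pics/t1.png")
a=t[150:290,340:490];b=s[110:205,250:380]
# combined: rack top (left), side rack & side manifold
crop(s,240,120,110,190,3,"pics/s1.png")
im1=cv2.resize(a[:,:,::-1],None,fx=3,fy=3,interpolation=cv2.INTER_CUBIC)
im2=cv2.resize(s[190:310,240:340,::-1],None,fx=3.5,fy=3.5,interpolation=cv2.INTER_CUBIC)
o=np.zeros((420,800,3),np.uint8);o[:420,:450]=im1;o[:420,450:800]=im2;cv2.imwrite("pics/c1.png",o)
E
```

```text
(no output)
```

View pics/t1.png

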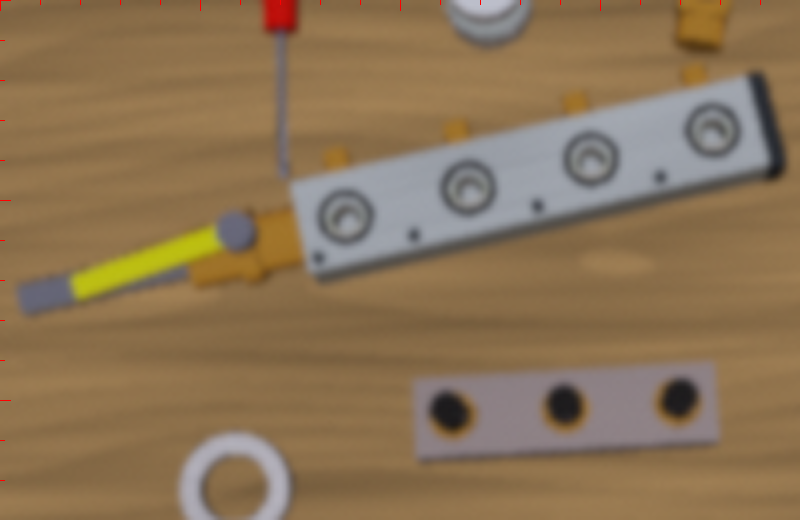

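View pics/c1.png

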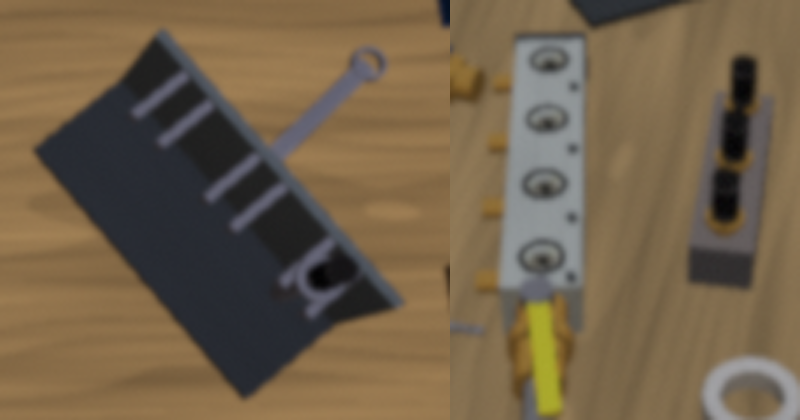

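Run:
```python
from h import *
np.set_printoptions(precision=4,suppress=True)
T=lambda x,y:(130+x/4,160+y/4)
S=lambda x,y:(240+(x-450)/3.5,190+y/3.5)
K=lambda x,y:(340+x/3,150+y/3)
pt=[(345,217),(468,187),(591,158),(712,130)];ps=[(543,257),(545,184),(547,119),(549,60)]
P=[]
for a,b in zip(pt,ps):
    p=atz("top",*T(*a),.05);P.append(p);print("port",p,tri(T(*a),S(*b)),atz("side",*S(*b),.05))
P=np.array(P);d=P[0]-P[3];print("len",np.linalg.norm(d)/3,"yaw",np.degrees(np.arctan2(d[1],d[0])))
print("pivot",tri(T(235,230),S(537,290)))
print("lever end",tri(T(75,288),S(550,412)), "grey end",tri(T(20,300),(377*.7,485*.7)))
for a,b in zip([(450,411),(564,404),(679,397)],[(726,172),(736,112),(743,60)]):
    print("plugtop",tri(T(*a),S(*b)),atz("top",*T(*a),.092))
print("tube top",tri(K(347,264),(472*.7,178*.7)))
a=atz("top",*K(162,32),.144);b=atz("top",*K(400,302),.144);print("panel",a,b,np.linalg.norm(a-b),np.degrees(np.arctan2(*(b-a)[1::-1])))
for q in[(137,115),(164,145),(210,200),(237,230),(285,287),(313,315)]: print("prong end",[atz("top",*K(*q),z)[:2] for z in(.1,.13)])
print("tip/base corners",atz("top",*K(245,398),0.0),atz("top",*K(36,150),0.0))
print("tape",atz("top",*T(235,488),.02))
```

```text
port [0.5947 0.1796 0.05  ] [0.5955 0.1799 0.0473] [0.5951 0.1825 0.05  ]
port [0.6118 0.1013 0.05  ] [0.6126 0.1015 0.0471] [0.6119 0.1046 0.05  ]
port [0.6284 0.0226 0.05  ] [0.6294 0.0226 0.0463] [0.6285 0.0269 0.05  ]
port [ 0.6444 -0.0551  0.05  ] [ 0.6456 -0.0553  0.0469] [ 0.6451 -0.0515  0.05  ]
len 0.0799630975858942 yaw 101.96437494981136
pivot [0.583  0.2434 0.0804]
lever end [0.5505 0.3422 0.0777] grey end [0.5517 0.3912 0.0284]
plugtop [0.4682 0.1116 0.0912] [0.4664 0.1115 0.092 ]
plugtop [0.4698 0.0431 0.0934] [0.4686 0.0431 0.092 ]
plugtop [ 0.4725 -0.0258  0.0921] [ 0.4708 -0.0258  0.092 ]
tube top [ 0.4985 -0.3681  0.1829]
panel [ 0.6935 -0.2557  0.144 ] [ 0.4744 -0.4204  0.144 ] 0.27413372176819023 -143.06057527861688
prong end [array([ 0.6373, -0.2417]), array([ 0.63  , -0.2345])]
prong end [array([ 0.6117, -0.2618]), array([ 0.6051, -0.254 ])]
prong end [array([ 0.5653, -0.2953]), array([ 0.5599, -0.2866])]
prong end [array([ 0.5402, -0.3149]), array([ 0.5356, -0.3057])]
prong end [array([ 0.4933, -0.3491]), array([ 0.4899, -0.3389])]
prong end [array([ 0.4704, -0.3692]), array([ 0.4677, -0.3584])]
tip/base corners [ 0.4103 -0.3402  0.    ] [ 0.6324 -0.1745  0.    ]
tape [0.4279 0.2539 0.02  ]
```

```bash
cat >> h.py <<'E'
def plan(wps,st=None):
    "wps: (x,y,z,heading of tool x deg) world targets -> step_arm shifts in the tool axes of now"
    from plant import ctrl
    s=st or ctrl.get_state();R0=R.from_quat(s["tcp_rot"]);p0=np.array(s["eef_pos"])
    for x,y,z,h in wps:
        Rt=R.from_euler("z",h,degrees=True)*R.from_euler("x",180,degrees=True)
        print([round(v,4) for v in R0.inv().apply(np.array([x,y,z])-p0).tolist()],[round(v,1) for v in (R0.inv()*Rt).as_rotvec(degrees=True).tolist()])
def show():
    from plant import ctrl
    s=ctrl.get_state();x=R.from_quat(s["tcp_rot"]).as_matrix()
    print("t",round(s["time"],2),"p",np.round(s["eef_pos"],4),"head",round(float(np.degrees(np.arctan2(x[1,0],x[0,0]))),1),"tilt",round(float(np.degrees(np.arccos(-x[2,2]))),2),"F",np.round(s["contact_force"],1),"op",round(float(s["opening"]),3))
E
python3 -c "
from h import *
show();plan([(.55,-.1,.3,-72),(.591,.33,.2,-72)])"
```

```text
t 0.1 p [ 0.2514 -0.6258  0.2301] head -68.1 tilt 0.12 F [-0.6 -0.3 -0.5] op 0.999
[-0.3768, -0.473, -0.069] [-0.0, 0.1, 3.9]
[-0.7603, -0.6713, 0.0319] [-0.0, 0.1, 3.9]
```

Request:
step_arm:
  gripper: [1, 1, 1, 1, 1, 1, 1, 1, 1, 1, 1, 1, 1, 1, 1, 1, 1, 1, 1, 1]
  linear:
    - [-0.377, -0.473, -0.069]
    - [-0.377, -0.473, -0.069]
    - [-0.377, -0.473, -0.069]
    - [-0.377, -0.473, -0.069]
    - [-0.377, -0.473, -0.069]
    - [-0.377, -0.473, -0.069]
    - [-0.377, -0.473, -0.069]
    - [-0.377, -0.473, -0.069]
    - [-0.377, -0.473, -0.069]
    - [-0.377, -0.473, -0.069]
    - [-0.76, -0.671, 0.032]
    - [-0.76, -0.671, 0.032]
    - [-0.76, -0.671, 0.032]
    - [-0.76, -0.671, 0.032]
    - [-0.76, -0.671, 0.032]
    - [-0.76, -0.671, 0.032]
    - [-0.76, -0.671, 0.032]
    - [-0.76, -0.671, 0.032]
    - [-0.76, -0.671, 0.032]
    - [-0.76, -0.671, 0.032]
  delta_rot:
    - [0, 0, 4]
    - [0, 0, 4]
    - [0, 0, 4]
    - [0, 0, 4]
    - [0, 0, 4]
    - [0, 0, 4]
    - [0, 0, 4]
    - [0, 0, 4]
    - [0, 0, 4]
    - [0, 0, 4]
    - [0, 0, 4]
    - [0, 0, 4]
    - [0, 0, 4]
    - [0, 0, 4]
    - [0, 0, 4]
    - [0, 0, 4]
    - [0, 0, 4]
    - [0, 0, 4]
    - [0, 0, 4]
    - [0, 0, 4]
  grip_force: 60

```text
time: 2.6
eef_pos: [0.5914, 0.3277, 0.1999]
tcp_rot: [0.808, -0.589, 0.0, -0.0]
contact_force: [0.5, -0.9, 0.0]
opening: 0.004
```

```bash
python3 -c "
from h import *
show()
pv=np.array([.582,.2434]);w=[(.591,.33,.066,-72)]
for h,d in [(108,19),(122,19),(136,19),(150,19),(164,19),(178,19),(186,19),(191,18),(194,17)]:
    a=np.radians(h);c=pv+.08*np.array([np.cos(a),np.sin(a)])+d/1000*np.array([np.sin(a),-np.cos(a)]);w.append((c[0],c[1],.066,h-180))
plan(w)"
```

```text
t 2.6 p [0.5914 0.3277 0.1999] head -72.2 tilt 0.04 F [ 0.5 -0.9  0. ] op 0.004
[-0.0024, -0.0002, 0.1339] [-0.0, -0.0, -0.2]
[-0.0028, 0.0161, 0.1339] [-0.0, -0.0, -0.2]
[-0.0049, 0.036, 0.1338] [-0.0, -0.0, -14.2]
[-0.0022, 0.0559, 0.1338] [-0.0, -0.0, -28.2]
[0.0053, 0.0745, 0.1338] [-0.0, -0.0, -42.2]
[0.017, 0.0907, 0.1338] [-0.0, -0.0, -56.2]
[0.0323, 0.1036, 0.1338] [-0.0, -0.0, -70.2]
[0.0424, 0.1092, 0.1338] [-0.0, -0.0, -78.2]
[0.05, 0.1121, 0.1338] [-0.0, -0.0, -83.2]
[0.055, 0.1135, 0.1338] [-0.0, -0.0, -86.2]
```

Request:
step_arm:
  gripper: [1, 1, 1, 1, 1, 1, 1, 1, 1, 1, 1, 1, 1, 1, 1, 1, 1, 1, 1, 1]
  linear:
    - [-0.002, 0, 0.06]
    - [-0.002, 0, 0.12]
    - [-0.002, 0, 0.134]
    - [-0.002, 0, 0.134]
    - [-0.003, 0.016, 0.134]
    - [-0.004, 0.026, 0.134]
    - [-0.005, 0.036, 0.134]
    - [-0.004, 0.046, 0.134]
    - [-0.002, 0.056, 0.134]
    - [0.001, 0.065, 0.134]
    - [0.005, 0.0745, 0.134]
    - [0.011, 0.083, 0.134]
    - [0.017, 0.091, 0.134]
    - [0.024, 0.097, 0.134]
    - [0.032, 0.104, 0.134]
    - [0.037, 0.107, 0.134]
    - [0.0425, 0.109, 0.134]
    - [0.05, 0.112, 0.134]
    - [0.055, 0.1135, 0.134]
    - [0.055, 0.1135, 0.134]
  delta_rot:
    - [0, 0, 0]
    - [0, 0, 0]
    - [0, 0, 0]
    - [0, 0, 0]
    - [0, 0, 0]
    - [0, 0, -7]
    - [0, 0, -14]
    - [0, 0, -21]
    - [0, 0, -28]
    - [0, 0, -35]
    - [0, 0, -42]
    - [0, 0, -49]
    - [0, 0, -56]
    - [0, 0, -63]
    - [0, 0, -70]
    - [0, 0, -74]
    - [0, 0, -78]
    - [0, 0, -83]
    - [0, 0, -86]
    - [0, 0, -86]

```text
time: 5.1
eef_pos: [0.5016, 0.2456, 0.0701]
tcp_rot: [0.993, 0.119, 0.003, -0.005]
contact_force: [-4.0, 10.5, 0.7]
opening: 0.007
```

```bash
python3 -c "
from h import *
from plant import ctrl
show()
f=ctrl.read_camera('side')['frame'];crop(f,200,180,180,130,4,'pics/s2.png')
plan([(.515,.265,.066,12)])"
```

```text
t 5.1 p [0.5016 0.2456 0.0701] head 13.7 tilt 0.63 F [-4.  10.5  0.7] op 0.007
[0.0176, -0.0156, 0.0043] [-0.5, -0.4, 1.7]
```

View pics/s2.png

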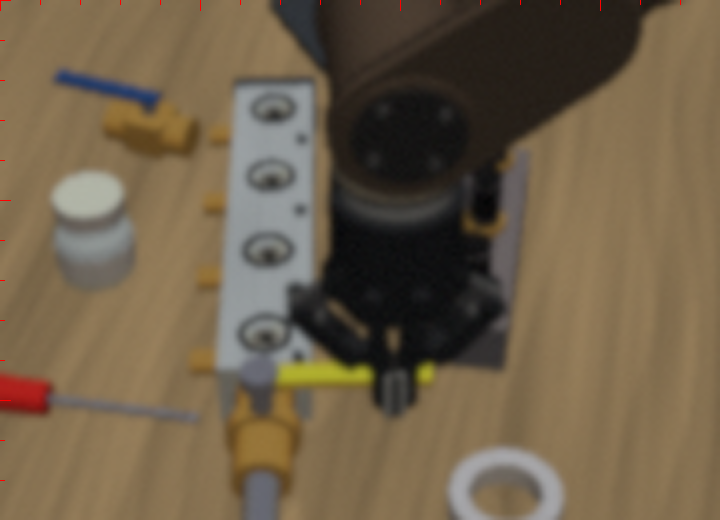

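Request:
step_arm:
  gripper: [1, 1, 1, 1, 1, 1, 1, 1]
  linear:
    - [0.01, -0.03, 0]
    - [0.01, -0.03, 0]
    - [0.01, -0.03, -0.06]
    - [0.01, -0.05, -0.12]
    - [0.01, -0.09, -0.16]
    - [0.01, -0.09, -0.16]
    - [0.01, -0.09, -0.16]
    - [0.01, -0.09, -0.16]
  delta_rot:
    - [0, 0, 0]
    - [0, 0, 0]
    - [0, 0, 0]
    - [0, 0, 1.7]
    - [0, 0, 1.7]
    - [0, 0, 1.7]
    - [0, 0, 1.7]
    - [0, 0, 1.7]

```text
time: 6.15
eef_pos: [0.4876, 0.3302, 0.2239]
tcp_rot: [0.994, 0.106, -0.001, 0.001]
contact_force: [0.7, -0.5, 0.0]
opening: 0.002
```

```bash
python3 -c "
from h import *
from plant import ctrl
show()
f=ctrl.read_camera('top')['frame'];crop(f,130,160,200,130,4,'pics/t2.png')
plan([(.467,.1115,.15,12),(.467,.1115,.056,12)])"
```

```text
t 6.15 p [0.4876 0.3302 0.2239] head 12.1 tilt 0.15 F [ 0.7 -0.5  0. ] op 0.002
[-0.0658, 0.2095, 0.0741] [0.1, 0.2, 0.1]
[-0.0655, 0.2094, 0.1681] [0.1, 0.2, 0.1]
```

View pics/t2.png

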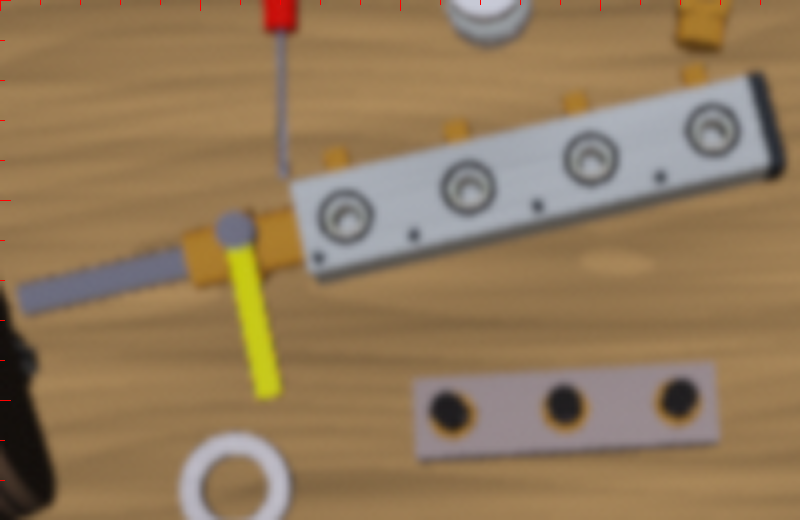

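Request:
step_arm:
  gripper: [-1, -1, -1, -1, -1, -1, -1, -1, -1, -1, -1, 1, 1, 1, 1, 1, 1]
  linear:
    - [-0.066, 0.2095, 0.05]
    - [-0.066, 0.2095, 0.05]
    - [-0.066, 0.2095, 0.05]
    - [-0.066, 0.2095, 0.05]
    - [-0.066, 0.2095, 0.05]
    - [-0.066, 0.2095, 0.05]
    - [-0.066, 0.2095, 0.1]
    - [-0.066, 0.2095, 0.14]
    - [-0.066, 0.2095, 0.168]
    - [-0.066, 0.2095, 0.168]
    - [-0.066, 0.2095, 0.168]
    - [-0.066, 0.2095, 0.168]
    - [-0.066, 0.2095, 0.168]
    - [-0.066, 0.2095, 0.168]
    - [-0.066, 0.2095, 0.168]
    - [-0.066, 0.2095, 0.168]
    - [-0.066, 0.2095, 0.168]
  delta_rot:
    - [0, 0, 0]
    - [0, 0, 0]
    - [0, 0, 0]
    - [0, 0, 0]
    - [0, 0, 0]
    - [0, 0, 0]
    - [0, 0, 0]
    - [0, 0, 0]
    - [0, 0, 0]
    - [0, 0, 0]
    - [0, 0, 0]
    - [0, 0, 0]
    - [0, 0, 0]
    - [0, 0, 0]
    - [0, 0, 0]
    - [0, 0, 0]
    - [0, 0, 0]
  grip_force: 70

```text
time: 8.32
eef_pos: [0.4685, 0.1128, 0.058]
tcp_rot: [0.994, 0.106, 0.001, 0.0]
contact_force: [0.6, 0.4, 2.6]
opening: 0.239
```

```bash
python3 -c "
from h import *
show()
plan([(.468,.1115,.125,12),(.595,.180,.125,12),(.595,.180,.102,12),(.595,.180,.063,12)])"
```

```text
t 8.32 p [0.4685 0.1128 0.058 ] head 12.2 tilt 0.11 F [0.6 0.4 2.6] op 0.239
[-0.0007, 0.0012, -0.067] [0.0, -0.1, 0.2]
[0.1379, -0.039, -0.0668] [0.0, -0.1, 0.2]
[0.1379, -0.039, -0.0438] [0.0, -0.1, 0.2]
[0.1378, -0.039, -0.0048] [0.0, -0.1, 0.2]
```

Request:
step_arm:
  gripper: [1, 1, 1, 1, 1, 1, 1, 1, 1, 1, 1, 1, 1, 1, 1, 1, 1, 1, 1, 1]
  linear:
    - [0, 0, -0.04]
    - [0, 0, -0.067]
    - [0.03, -0.01, -0.067]
    - [0.08, -0.025, -0.067]
    - [0.138, -0.04, -0.067]
    - [0.138, -0.04, -0.067]
    - [0.138, -0.04, -0.067]
    - [0.138, -0.04, -0.044]
    - [0.138, -0.04, -0.044]
    - [0.138, -0.04, -0.038]
    - [0.138, -0.04, -0.032]
    - [0.138, -0.04, -0.026]
    - [0.138, -0.04, -0.02]
    - [0.138, -0.04, -0.014]
    - [0.138, -0.04, -0.008]
    - [0.138, -0.04, -0.002]
    - [0.138, -0.04, 0.004]
    - [0.138, -0.04, 0.008]
    - [0.138, -0.04, 0.008]
    - [0.138, -0.04, 0.008]
  delta_rot:
    - [0, 0, 0]
    - [0, 0, 0]
    - [0, 0, 0]
    - [0, 0, 0]
    - [0, 0, 0]
    - [0, 0, 0]
    - [0, 0, 0]
    - [0, 0, 0]
    - [0, 0, 0]
    - [0, 0, 0]
    - [0, 0, 0]
    - [0, 0, 0]
    - [0, 0, 0]
    - [0, 0, 0]
    - [0, 0, 0]
    - [0, 0, 0]
    - [0, 0, 0]
    - [0, 0, 0]
    - [0, 0, 0]
    - [0, 0, 0]

```text
time: 10.82
eef_pos: [0.6001, 0.1811, 0.0673]
tcp_rot: [0.994, 0.107, 0.003, 0.001]
contact_force: [-19.4, -8.3, 63.9]
opening: 0.24
```

Request:
step_arm:
  gripper: [1, 1, 1, -0.3, -0.3, -0.3, -0.3, -0.3, -0.3, -0.3, -0.3, -0.3]
  linear:
    - [0, 0, -0.01]
    - [0, 0, -0.017]
    - [0, 0, -0.017]
    - [0, 0, -0.017]
    - [0, 0, -0.017]
    - [0, 0, -0.017]
    - [0, 0, -0.017]
    - [0, 0, -0.05]
    - [0, 0, -0.1]
    - [-0.08, 0.1, -0.16]
    - [-0.08, 0.2, -0.16]
    - [-0.08, 0.2, -0.16]
  delta_rot:
    - [0, 0, 0]
    - [0, 0, 0]
    - [0, 0, 0]
    - [0, 0, 0]
    - [0, 0, 0]
    - [0, 0, 0]
    - [0, 0, 0]
    - [0, 0, 0]
    - [0, 0, 0]
    - [0, 0, 0]
    - [0, 0, 0]
    - [0, 0, 0]

```text
time: 12.32
eef_pos: [0.5602, 0.007, 0.202]
tcp_rot: [0.994, 0.107, 0.0, 0.0]
contact_force: [0.2, -0.2, -0.5]
opening: 0.649
```

```bash
python3 -c "
from h import *
from plant import ctrl
show()
f=ctrl.read_camera('top')['frame'];crop(f,130,160,200,130,4,'pics/t3.png')
plan([(.469,.043,.15,12),(.469,.043,.056,12)])"
```

```text
t 12.32 p [0.5602 0.007  0.202 ] head 12.2 tilt 0.05 F [ 0.2 -0.2 -0.5] op 0.649
[-0.0813, -0.0615, 0.0534] [0.4, -0.1, -0.0]
[-0.0815, -0.0621, 0.1474] [0.4, -0.1, -0.0]
```

View pics/t3.png

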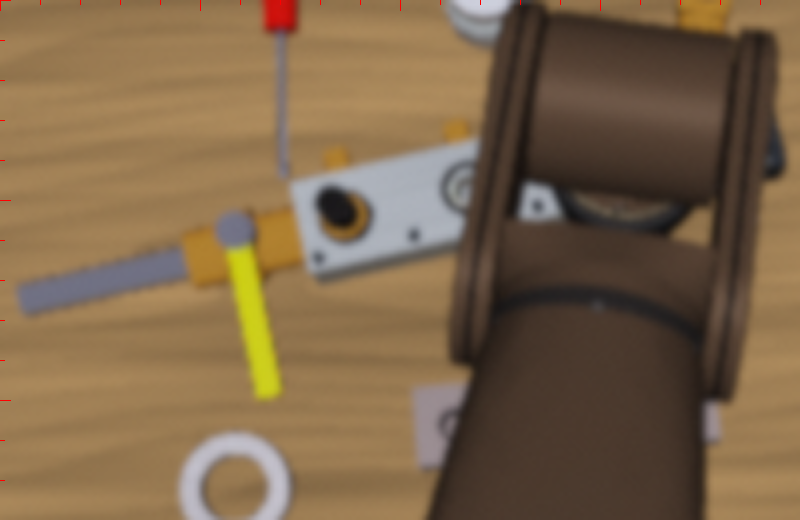

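Request:
step_arm:
  gripper: [-0.3, -0.3, -0.3, -0.3, -0.3, -0.3, -0.3]
  linear:
    - [-0.08, 0.05, 0]
    - [-0.08, 0.1, 0]
    - [-0.12, 0.15, 0]
    - [-0.14, 0.2, 0]
    - [-0.15, 0.24, 0]
    - [-0.15, 0.24, 0]
    - [-0.15, 0.24, 0]
  delta_rot:
    - [0, 0, 0]
    - [0, 0, 0]
    - [0, 0, 0]
    - [0, 0, 0]
    - [0, 0, 0]
    - [0, 0, 0]
    - [0, 0, 0]

```text
time: 13.25
eef_pos: [0.4646, -0.2574, 0.2008]
tcp_rot: [0.994, 0.106, -0.0, -0.001]
contact_force: [0.9, -0.8, 0.5]
opening: 0.653
```

```bash
cat >> h.py <<'E'
def look(name,z=4):
    from plant import ctrl
    f=ctrl.read_camera('top')['frame'];g=ctrl.read_camera('side')['frame']
    a=cv2.resize(f[175:280,200:330,::-1],None,fx=4,fy=4,interpolation=cv2.INTER_CUBIC)
    b=cv2.resize(g[190:295,245:315,::-1],None,fx=4,fy=4,interpolation=cv2.INTER_CUBIC)
    b2=g
    cv2.imwrite(name,np.hstack([a,b]))
TL=lambda x,y:(200+x/4,175+y/4)
SL=lambda x,y:(245+(x-520)/4,190+y/4)
E
python3 -c "
from h import *
show();look('pics/l1.png')
print(proj('top',[(.595,.18,.103),(.595,.18,.05)])*4-[520,640], (proj('side',[(.595,.18,.103),(.595,.18,.063)])-[245,190])*4+[520,0])"
```

```text
t 13.25 p [ 0.4646 -0.2574  0.2008] head 12.2 tilt 0.08 F [ 0.9 -0.8  0.5] op 0.653
[[332.46216804 200.02485996]
 [344.2964072  216.50219435]] [[603.51590437 231.03201605]
 [606.37355053 276.62483198]]
```

View pics/l1.png

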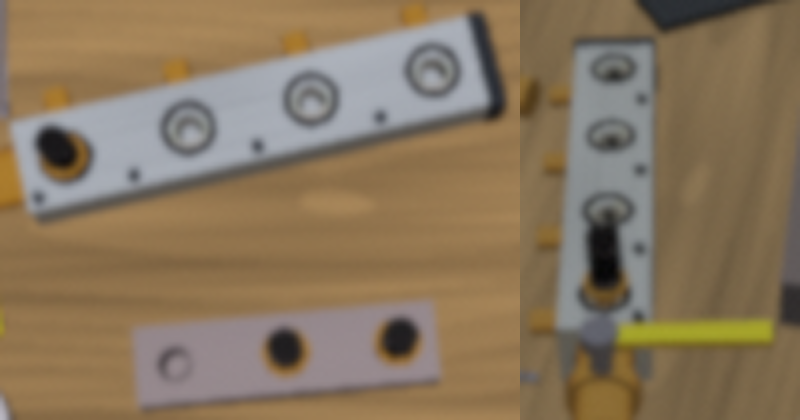

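```bash
python3 -c "
from h import *
print(atz('top',*TL(286,348),.092),atz('top',*TL(400,339),.092))
plan([(.4675,.042,.15,12),(.4675,.042,.056,12)])"
```

```text
[0.46617988 0.04200313 0.092     ] [ 0.46961897 -0.02636526  0.092     ]
[0.066, -0.2913, 0.0511] [-0.1, 0.0, 0.3]
[0.0661, -0.2912, 0.1451] [-0.1, 0.0, 0.3]
```

Request:
step_arm:
  gripper: [-0.6, -0.6, -0.6, -0.6, -0.6, -0.6, -0.6, -0.6, -0.6, -0.6, -0.6, -0.6, 1, 1, 1, 1, 1, 1]
  linear:
    - [0.066, -0.291, 0.04]
    - [0.066, -0.291, 0.04]
    - [0.066, -0.291, 0.04]
    - [0.066, -0.291, 0.04]
    - [0.066, -0.291, 0.04]
    - [0.066, -0.291, 0.04]
    - [0.066, -0.291, 0.04]
    - [0.066, -0.291, 0.08]
    - [0.066, -0.291, 0.12]
    - [0.066, -0.291, 0.145]
    - [0.066, -0.291, 0.145]
    - [0.066, -0.291, 0.145]
    - [0.066, -0.291, 0.145]
    - [0.066, -0.291, 0.145]
    - [0.066, -0.291, 0.145]
    - [0.066, -0.291, 0.145]
    - [0.066, -0.291, 0.145]
    - [0.066, -0.291, 0.145]
  delta_rot:
    - [0, 0, 0]
    - [0, 0, 0]
    - [0, 0, 0]
    - [0, 0, 0]
    - [0, 0, 0]
    - [0, 0, 0]
    - [0, 0, 0]
    - [0, 0, 0]
    - [0, 0, 0]
    - [0, 0, 0]
    - [0, 0, 0]
    - [0, 0, 0]
    - [0, 0, 0]
    - [0, 0, 0]
    - [0, 0, 0]
    - [0, 0, 0]
    - [0, 0, 0]
    - [0, 0, 0]

```text
time: 15.6
eef_pos: [0.4691, 0.0403, 0.0571]
tcp_rot: [0.994, 0.106, 0.001, 0.0]
contact_force: [1.1, 0.6, 5.4]
opening: 0.241
```

```bash
python3 -c "
from h import *
show()
plan([(.612,.102,.122,12),(.612,.102,.1,12),(.612,.102,.064,12)])"
```

```text
t 15.6 p [0.4691 0.0403 0.0571] head 12.2 tilt 0.16 F [1.1 0.6 5.4] op 0.241
[0.1528, -0.0302, -0.0645] [0.0, -0.2, 0.2]
[0.1528, -0.0302, -0.0425] [0.0, -0.2, 0.2]
[0.1527, -0.0302, -0.0065] [0.0, -0.2, 0.2]
```

Request:
step_arm:
  gripper: [1, 1, 1, 1, 1, 1, 1, 1, 1, 1, 1, 1, 1, 1, 1, 1, 1, 1, 1]
  linear:
    - [0, 0, -0.04]
    - [0, 0, -0.067]
    - [0.03, -0.006, -0.067]
    - [0.09, -0.018, -0.067]
    - [0.153, -0.03, -0.067]
    - [0.153, -0.03, -0.067]
    - [0.153, -0.03, -0.067]
    - [0.153, -0.03, -0.044]
    - [0.153, -0.03, -0.044]
    - [0.153, -0.03, -0.038]
    - [0.153, -0.03, -0.032]
    - [0.153, -0.03, -0.026]
    - [0.153, -0.03, -0.02]
    - [0.153, -0.03, -0.014]
    - [0.153, -0.03, -0.008]
    - [0.153, -0.03, -0.002]
    - [0.153, -0.03, 0.002]
    - [0.153, -0.03, 0.002]
    - [0.153, -0.03, 0.002]
  delta_rot:
    - [0, 0, 0]
    - [0, 0, 0]
    - [0, 0, 0]
    - [0, 0, 0]
    - [0, 0, 0]
    - [0, 0, 0]
    - [0, 0, 0]
    - [0, 0, 0]
    - [0, 0, 0]
    - [0, 0, 0]
    - [0, 0, 0]
    - [0, 0, 0]
    - [0, 0, 0]
    - [0, 0, 0]
    - [0, 0, 0]
    - [0, 0, 0]
    - [0, 0, 0]
    - [0, 0, 0]
    - [0, 0, 0]

```text
time: 17.98
eef_pos: [0.6156, 0.1004, 0.0674]
tcp_rot: [0.994, 0.107, 0.003, 0.002]
contact_force: [-15.0, -6.5, 45.4]
opening: 0.24
```

Request:
step_arm:
  gripper: [1, 1, 1, -0.3, -0.3, -0.3, -0.3, -0.3, -0.3, -0.3, -0.3, -0.3, -0.3, -0.3, -0.3, -0.3, -0.3]
  linear:
    - [0, 0, -0.008]
    - [0, 0, -0.013]
    - [0, 0, -0.013]
    - [0, 0, -0.013]
    - [0, 0, -0.013]
    - [0, 0, -0.013]
    - [0, 0, -0.013]
    - [0, 0, -0.05]
    - [0, 0, -0.1]
    - [-0.05, 0.05, -0.14]
    - [-0.1, 0.1, -0.14]
    - [-0.15, 0.15, -0.14]
    - [-0.2, 0.21, -0.14]
    - [-0.22, 0.27, -0.14]
    - [-0.22, 0.31, -0.14]
    - [-0.22, 0.31, -0.14]
    - [-0.22, 0.31, -0.14]
  delta_rot:
    - [0, 0, 0]
    - [0, 0, 0]
    - [0, 0, 0]
    - [0, 0, 0]
    - [0, 0, 0]
    - [0, 0, 0]
    - [0, 0, 0]
    - [0, 0, 0]
    - [0, 0, 0]
    - [0, 0, 0]
    - [0, 0, 0]
    - [0, 0, 0]
    - [0, 0, 0]
    - [0, 0, 0]
    - [0, 0, 0]
    - [0, 0, 0]
    - [0, 0, 0]

```text
time: 20.1
eef_pos: [0.4613, -0.2483, 0.194]
tcp_rot: [0.994, 0.105, -0.0, -0.0]
contact_force: [0.3, 0.5, -0.7]
opening: 0.648
```

```bash
python3 -c "
from h import *
show();look('pics/l2.png')
print((proj('side',[(.6118,.1013,.103),(.6118,.1013,.063)])-[245,190])*4+[520,0])"
```

```text
t 20.1 p [ 0.4613 -0.2483  0.194 ] head 12.0 tilt 0.05 F [ 0.3  0.5 -0.7] op 0.648
[[606.35778886 148.1461851 ]
 [608.98998838 192.97280615]]
```

View pics/l2.png

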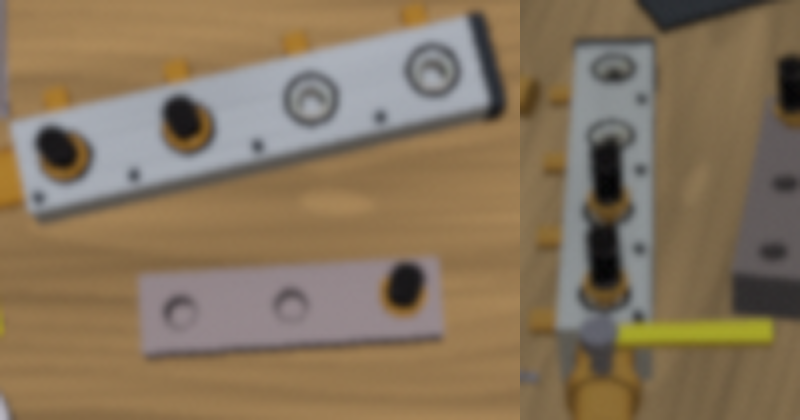

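```bash
python3 -c "
from h import *
p=atz('top',*TL(405,284),.092);print(p)
plan([(p[0]+.001,p[1],.15,12),(p[0]+.001,p[1],.056,12)])"
```

```text
[ 0.50260568 -0.03060729  0.092     ]
[0.0868, -0.2019, 0.044] [-0.1, 0.0, 0.2]
[0.0868, -0.2018, 0.138] [-0.1, 0.0, 0.2]
```

Request:
step_arm:
  gripper: [-0.6, -0.6, -0.6, -0.6, -0.6, -0.6, -0.6, -0.6, -0.6, -0.6, -0.6, 1, 1, 1, 1, 1, 1]
  linear:
    - [0.087, -0.202, 0.03]
    - [0.087, -0.202, 0.03]
    - [0.087, -0.202, 0.03]
    - [0.087, -0.202, 0.03]
    - [0.087, -0.202, 0.03]
    - [0.087, -0.202, 0.03]
    - [0.087, -0.202, 0.08]
    - [0.087, -0.202, 0.12]
    - [0.087, -0.202, 0.138]
    - [0.087, -0.202, 0.138]
    - [0.087, -0.202, 0.138]
    - [0.087, -0.202, 0.138]
    - [0.087, -0.202, 0.138]
    - [0.087, -0.202, 0.138]
    - [0.087, -0.202, 0.138]
    - [0.087, -0.202, 0.138]
    - [0.087, -0.202, 0.138]
  delta_rot:
    - [0, 0, 0]
    - [0, 0, 0]
    - [0, 0, 0]
    - [0, 0, 0]
    - [0, 0, 0]
    - [0, 0, 0]
    - [0, 0, 0]
    - [0, 0, 0]
    - [0, 0, 0]
    - [0, 0, 0]
    - [0, 0, 0]
    - [0, 0, 0]
    - [0, 0, 0]
    - [0, 0, 0]
    - [0, 0, 0]
    - [0, 0, 0]
    - [0, 0, 0]

```text
time: 22.32
eef_pos: [0.5045, -0.0319, 0.0571]
tcp_rot: [0.994, 0.106, 0.0, 0.0]
contact_force: [-1.5, -0.2, 5.8]
opening: 0.238
```

```bash
python3 -c "
from h import *
show()
plan([(.6285,.0225,.122,12),(.6285,.0225,.1,12),(.6285,.0225,.064,12)])"
```

```text
t 22.32 p [ 0.5045 -0.0319  0.0571] head 12.2 tilt 0.06 F [-1.5 -0.2  5.8] op 0.238
[0.1327, -0.0269, -0.0648] [0.0, -0.0, 0.2]
[0.1327, -0.0269, -0.0428] [0.0, -0.0, 0.2]
[0.1327, -0.027, -0.0068] [0.0, -0.0, 0.2]
```

Request:
step_arm:
  gripper: [1, 1, 1, 1, 1, 1, 1, 1, 1, 1, 1, 1, 1, 1, 1, 1, 1, 1, 1]
  linear:
    - [0, 0, -0.04]
    - [0, 0, -0.067]
    - [0.03, -0.006, -0.067]
    - [0.09, -0.018, -0.067]
    - [0.133, -0.027, -0.067]
    - [0.133, -0.027, -0.067]
    - [0.133, -0.027, -0.067]
    - [0.133, -0.027, -0.044]
    - [0.133, -0.027, -0.044]
    - [0.133, -0.027, -0.038]
    - [0.133, -0.027, -0.032]
    - [0.133, -0.027, -0.026]
    - [0.133, -0.027, -0.02]
    - [0.133, -0.027, -0.014]
    - [0.133, -0.027, -0.008]
    - [0.133, -0.027, -0.002]
    - [0.133, -0.027, 0.002]
    - [0.133, -0.027, 0.002]
    - [0.133, -0.027, 0.002]
  delta_rot:
    - [0, 0, 0]
    - [0, 0, 0]
    - [0, 0, 0]
    - [0, 0, 0]
    - [0, 0, 0]
    - [0, 0, 0]
    - [0, 0, 0]
    - [0, 0, 0]
    - [0, 0, 0]
    - [0, 0, 0]
    - [0, 0, 0]
    - [0, 0, 0]
    - [0, 0, 0]
    - [0, 0, 0]
    - [0, 0, 0]
    - [0, 0, 0]
    - [0, 0, 0]
    - [0, 0, 0]
    - [0, 0, 0]

```text
time: 24.7
eef_pos: [0.6319, 0.0216, 0.0675]
tcp_rot: [0.994, 0.107, 0.001, 0.002]
contact_force: [-14.5, -1.3, 48.7]
opening: 0.235
```

Request:
step_arm:
  gripper: [1, 1, 1, -0.3, -0.3, -0.3, -0.3, -0.3, -0.3, -0.3, -0.3, -0.3, -0.3, -0.3, -0.3]
  linear:
    - [0, 0, -0.008]
    - [0, 0, -0.013]
    - [0, 0, -0.013]
    - [0, 0, -0.013]
    - [0, 0, -0.013]
    - [0, 0, -0.013]
    - [0, 0, -0.013]
    - [0, 0, -0.06]
    - [0, 0, -0.12]
    - [-0.05, 0.05, -0.18]
    - [-0.1, 0.1, -0.2]
    - [-0.15, 0.15, -0.2]
    - [-0.2, 0.21, -0.2]
    - [-0.2, 0.21, -0.2]
    - [-0.2, 0.21, -0.2]
  delta_rot:
    - [0, 0, 0]
    - [0, 0, 0]
    - [0, 0, 0]
    - [0, 0, 0]
    - [0, 0, 0]
    - [0, 0, 0]
    - [0, 0, 0]
    - [0, 0, 0]
    - [0, 0, 0]
    - [0, 0, 0]
    - [0, 0, 0]
    - [0, 0, 0]
    - [0, 0, 0]
    - [0, 0, 0]
    - [0, 0, 0]

```text
time: 26.58
eef_pos: [0.4753, -0.2278, 0.2545]
tcp_rot: [0.995, 0.103, 0.0, 0.0]
contact_force: [-0.2, 0.1, 0.0]
opening: 0.65
```

```bash
python3 -c "
from h import *
from plant import ctrl
show()
f=ctrl.read_camera('top')['frame'];g=ctrl.read_camera('side')['frame']
a=cv2.resize(f[220:275,410:480,::-1],None,fx=6,fy=6,interpolation=cv2.INTER_CUBIC)
b=cv2.resize(g[115:170,300:360,::-1],None,fx=6,fy=6,interpolation=cv2.INTER_CUBIC)
cv2.imwrite('pics/l3.png',np.hstack([a,b]))
for p in [(.4985,-.368),(.496,-.367)]:
  q=[(*p,z) for z in(.183,.133,.128)];print((proj('top',q)-[410,220])*6,(proj('side',q)-[300,115])*6+[420,0])
"
```

```text
t 26.57 p [ 0.4753 -0.2278  0.2545] head 11.8 tilt 0.05 F [-0.2  0.1  0. ] op 0.65
[[274.10603299 111.16428627]
 [225.83675955 128.83933873]
 [221.25164708 130.51829715]] [[600.21296533  57.17789209]
 [595.8262618  136.74790131]
 [595.39805672 144.51507357]]
[[272.06979635 117.9691903 ]
 [223.87282897 135.34042686]
 [219.29468892 136.99048823]] [[604.44442773  58.28657851]
 [599.96201479 137.89888019]
 [599.524476   145.67002262]]
```

View pics/l3.png

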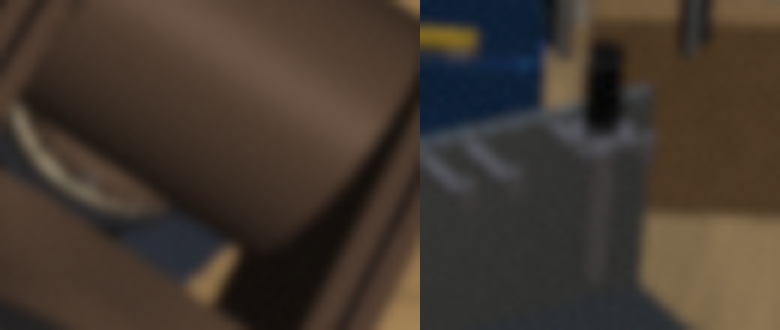

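```bash
python3 -c "
from h import *
plan([(.4965,-.367,.24,37),(.4965,-.367,.145,37)])"
```

```text
[-0.0104, 0.1431, 0.014] [-0.0, -0.0, -24.9]
[-0.0104, 0.1431, 0.109] [-0.0, -0.0, -24.9]
```

Request:
step_arm:
  gripper: [-0.8, -0.8, -0.8, -0.8, -0.8, -0.8, -0.8, -0.8, -0.8, -0.8, -0.8, 1, 1, 1, 1, 1, 1, 1]
  linear:
    - [-0.01, 0.143, 0.01]
    - [-0.01, 0.143, 0.01]
    - [-0.01, 0.143, 0.01]
    - [-0.01, 0.143, 0.01]
    - [-0.01, 0.143, 0.01]
    - [-0.01, 0.143, 0.01]
    - [-0.01, 0.143, 0.05]
    - [-0.01, 0.143, 0.08]
    - [-0.01, 0.143, 0.109]
    - [-0.01, 0.143, 0.109]
    - [-0.01, 0.143, 0.109]
    - [-0.01, 0.143, 0.109]
    - [-0.01, 0.143, 0.109]
    - [-0.01, 0.143, 0.109]
    - [-0.01, 0.143, 0.109]
    - [-0.01, 0.143, 0.109]
    - [-0.01, 0.143, 0.109]
    - [-0.01, 0.143, 0.109]
  delta_rot:
    - [0, 0, -10]
    - [0, 0, -20]
    - [0, 0, -25]
    - [0, 0, -25]
    - [0, 0, -25]
    - [0, 0, -25]
    - [0, 0, -25]
    - [0, 0, -25]
    - [0, 0, -25]
    - [0, 0, -25]
    - [0, 0, -25]
    - [0, 0, -25]
    - [0, 0, -25]
    - [0, 0, -25]
    - [0, 0, -25]
    - [0, 0, -25]
    - [0, 0, -25]
    - [0, 0, -25]

```text
time: 28.92
eef_pos: [0.498, -0.3668, 0.1461]
tcp_rot: [0.948, 0.319, 0.001, 0.001]
contact_force: [1.1, 1.1, 4.8]
opening: 0.24
```

```bash
python3 -c "
from h import *
show()
print('out dir');plan([(.4965-.6*.08,-.367+.8*.08,.185,37),(.55,-.13,.21,37),(.55,-.13,.21,12),(.6445,-.055,.22,12)])"
```

```text
t 28.93 p [ 0.498  -0.3668  0.1461] head 37.2 tilt 0.1 F [1.1 1.1 4.8] op 0.24
out dir
[-0.0009, -0.0807, -0.0391] [0.1, -0.0, 0.2]
[0.1845, -0.1572, -0.064] [0.1, -0.0, 0.2]
[0.1845, -0.1572, -0.064] [0.1, -0.1, 25.2]
[0.3051, -0.1598, -0.0739] [0.1, -0.1, 25.2]
```

Request:
step_arm:
  gripper: [1, 1, 1, 1, 1, 1, 1, 1, 1, 1, 1, 1, 1, 1, 1, 1, 1, 1]
  linear:
    - [0, 0, -0.02]
    - [0, 0, -0.04]
    - [0, 0, -0.04]
    - [0, -0.03, -0.04]
    - [0, -0.06, -0.04]
    - [0, -0.09, -0.045]
    - [0.03, -0.13, -0.05]
    - [0.08, -0.157, -0.055]
    - [0.13, -0.157, -0.06]
    - [0.18, -0.157, -0.06]
    - [0.22, -0.159, -0.06]
    - [0.26, -0.16, -0.055]
    - [0.305, -0.16, -0.05]
    - [0.305, -0.16, -0.045]
    - [0.305, -0.16, -0.045]
    - [0.305, -0.16, -0.045]
    - [0.305, -0.16, -0.045]
    - [0.305, -0.16, -0.045]
  delta_rot:
    - [0, 0, 0]
    - [0, 0, 0]
    - [0, 0, 0]
    - [0, 0, 0]
    - [0, 0, 0]
    - [0, 0, 0]
    - [0, 0, 0]
    - [0, 0, 0]
    - [0, 0, 5]
    - [0, 0, 12]
    - [0, 0, 19]
    - [0, 0, 25]
    - [0, 0, 25]
    - [0, 0, 25]
    - [0, 0, 25]
    - [0, 0, 25]
    - [0, 0, 25]
    - [0, 0, 25]

```text
time: 31.18
eef_pos: [0.6436, -0.0554, 0.1906]
tcp_rot: [0.994, 0.106, 0.0, 0.0]
contact_force: [-0.3, -0.1, -0.7]
opening: 0.239
```

```bash
python3 -c "
from h import *
from plant import ctrl
show()
g=ctrl.read_camera('side')['frame']
cv2.imwrite('pics/s3.png',cv2.resize(g[130:280,230:370,::-1],None,fx=4,fy=4,interpolation=cv2.INTER_CUBIC))
p=(.6445,-.055)
print((proj('side',[(*p,z) for z in(.074,.05,.169,.174)])-[230,130])*4)
plan([(.6445,-.055,.165,12),(.6445,-.055,.129,12)])"
```

```text
t 31.18 p [ 0.6436 -0.0554  0.1906] head 12.1 tilt 0.04 F [-0.3 -0.1 -0.7] op 0.239
[[153.63599575 280.64341233]
 [154.95984119 305.92547986]
 [148.06939969 174.33564149]
 [147.76104671 168.44688686]]
[0.0009, -0.0001, 0.0255] [0.0, -0.0, 0.1]
[0.0009, -0.0001, 0.0615] [0.0, -0.0, 0.1]
```

View pics/s3.png

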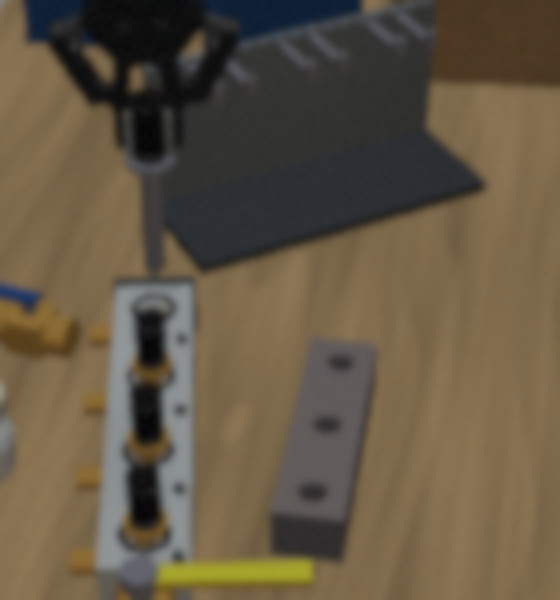

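Request:
step_arm:
  gripper: [1, 1, 1, 1, 1, 1, 1, 1, 1, 1, 1, 1, 1, 1]
  linear:
    - [0.001, 0, 0.015]
    - [0.001, 0, 0.028]
    - [0.001, 0, 0.028]
    - [0.001, 0, 0.034]
    - [0.001, 0, 0.04]
    - [0.001, 0, 0.046]
    - [0.001, 0, 0.052]
    - [0.001, 0, 0.058]
    - [0.001, 0, 0.064]
    - [0.001, 0, 0.07]
    - [0.001, 0, 0.076]
    - [0.001, 0, 0.078]
    - [0.001, 0, 0.078]
    - [0.001, 0, 0.078]
  delta_rot:
    - [0, 0, 0]
    - [0, 0, 0]
    - [0, 0, 0]
    - [0, 0, 0]
    - [0, 0, 0]
    - [0, 0, 0]
    - [0, 0, 0]
    - [0, 0, 0]
    - [0, 0, 0]
    - [0, 0, 0]
    - [0, 0, 0]
    - [0, 0, 0]
    - [0, 0, 0]
    - [0, 0, 0]

```text
time: 32.98
eef_pos: [0.6596, -0.0628, 0.1472]
tcp_rot: [0.994, 0.108, 0.017, 0.011]
contact_force: [-17.8, -8.4, 84.8]
opening: 0.238
```

Request:
step_arm:
  gripper: [1, 1, 1, 1, 1]
  linear:
    - [0, 0, -0.02]
    - [0, 0, -0.04]
    - [0, 0, -0.055]
    - [0, 0, -0.055]
    - [0, 0, -0.055]
  delta_rot:
    - [0, 0, 0]
    - [0, 0, 0]
    - [0, 0, 0]
    - [0, 0, 0]
    - [0, 0, 0]

```text
time: 33.6
eef_pos: [0.6437, -0.0542, 0.1647]
tcp_rot: [0.994, 0.106, -0.002, -0.001]
contact_force: [-0.1, 0.1, -0.4]
opening: 0.239
```

```bash
python3 -c "
from h import *
from plant import ctrl
show()
g=ctrl.read_camera('side')['frame'];f=ctrl.read_camera('top')['frame']
a=cv2.resize(g[130:230,240:300,::-1],None,fx=6,fy=6,interpolation=cv2.INTER_CUBIC)
b=cv2.resize(f[165:240,250:330,::-1],None,fx=5,fy=5,interpolation=cv2.INTER_CUBIC);b=cv2.copyMakeBorder(b,0,600-b.shape[0],0,0,0)
cv2.imwrite('pics/s4.png',np.hstack([a,b]))
p=(.6445,-.055)
print((proj('side',[(*p,z) for z in(.05,.06,.145,.15)])-[240,130])*6)"
```

```text
t 33.6 p [ 0.6437 -0.0542  0.1647] head 12.2 tilt 0.22 F [-0.1  0.1 -0.4] op 0.239
[[172.43976179 458.88821979]
 [171.61809387 443.19646066]
 [164.2909615  303.26694178]
 [163.83985123 294.65188737]]
```

View pics/s4.png

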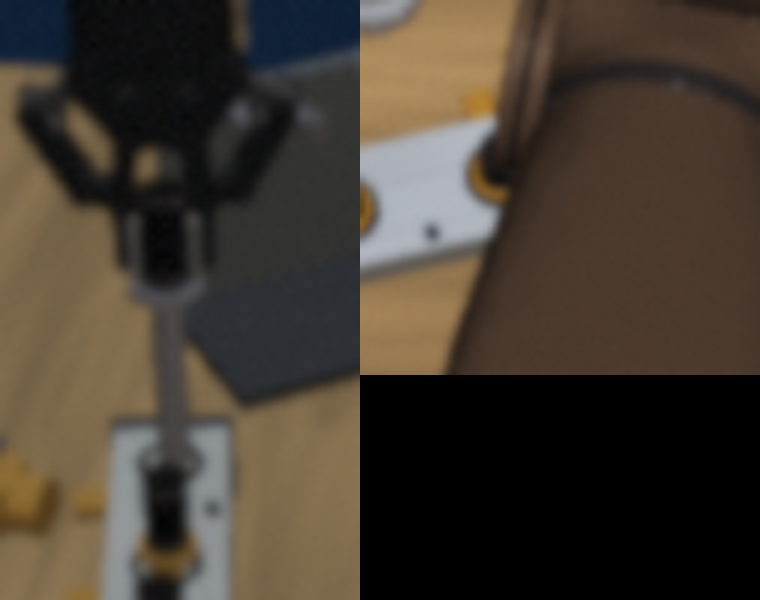

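Request:
step_arm:
  gripper: [1, 1, 1, 1]
  linear:
    - [0, 0, 0.006]
    - [0, 0, 0.011]
    - [0, 0, 0.011]
    - [0, 0, 0.011]
  delta_rot:
    - [0, 0, 0]
    - [0, 0, 0]
    - [0, 0, 0]
    - [0, 0, 0]
  grip_force: 90

```text
time: 34.2
eef_pos: [0.6447, -0.0546, 0.1561]
tcp_rot: [0.994, 0.106, -0.0, -0.0]
contact_force: [0.1, -0.9, -0.9]
opening: 0.236
```

Request:
step_arm:
  gripper: [1, 1, 1]
  linear:
    - [0, 0, 0.004]
    - [0, 0, 0.004]
    - [0, 0, 0.004]
  delta_rot:
    - [0, 0, 0]
    - [0, 0, 0]
    - [0, 0, 0]

```text
time: 34.58
eef_pos: [0.6447, -0.0546, 0.1521]
tcp_rot: [0.994, 0.106, 0.0, 0.0]
contact_force: [0.2, -0.1, -1.1]
opening: 0.241
```

Request:
step_arm:
  gripper: [1, 1, 1]
  linear:
    - [0, 0, 0.004]
    - [0, 0, 0.004]
    - [0, 0, 0.004]
  delta_rot:
    - [0, 0, 0]
    - [0, 0, 0]
    - [0, 0, 0]

```text
time: 34.95
eef_pos: [0.6452, -0.0547, 0.1489]
tcp_rot: [0.994, 0.106, 0.001, 0.0]
contact_force: [-0.2, 0.5, 3.1]
opening: 0.234
```

Request:
step_arm:
  gripper: [1, 1, 1]
  linear:
    - [0, 0, 0.004]
    - [0, 0, 0.004]
    - [0, 0, 0.004]
  delta_rot:
    - [0, 0, 0]
    - [0, 0, 0]
    - [0, 0, 0]

```text
time: 35.33
eef_pos: [0.6457, -0.0551, 0.1485]
tcp_rot: [0.994, 0.106, 0.001, 0.001]
contact_force: [-3.4, -0.3, 13.4]
opening: 0.236
```

Request:
step_arm:
  gripper: [1, 1, 1]
  linear:
    - [0, 0, 0.004]
    - [0, 0, 0.004]
    - [0, 0, 0.004]
  delta_rot:
    - [0, 0, 0]
    - [0, 0, 0]
    - [0, 0, 0]

```text
time: 35.7
eef_pos: [0.6462, -0.0554, 0.1482]
tcp_rot: [0.994, 0.107, 0.001, 0.001]
contact_force: [-7.6, -1.1, 25.5]
opening: 0.237
```

Request:
step_arm:
  gripper: [1, 1, 1, 1]
  linear:
    - [-0.002, 0, 0]
    - [-0.004, 0, 0]
    - [-0.004, 0, 0]
    - [-0.004, 0, 0]
  delta_rot:
    - [0, 0, 0]
    - [0, 0, 0]
    - [0, 0, 0]
    - [0, 0, 0]

```text
time: 36.2
eef_pos: [0.6447, -0.0556, 0.1483]
tcp_rot: [0.994, 0.106, 0.005, 0.001]
contact_force: [-3.0, 0.8, 21.2]
opening: 0.236
```

Request:
step_arm:
  gripper: [1, 1, 1, 1]
  linear:
    - [0.001, -0.002, 0]
    - [0.001, -0.004, 0]
    - [0.001, -0.004, 0]
    - [0.001, -0.004, 0]
  delta_rot:
    - [0, 0, 0]
    - [0, 0, 0]
    - [0, 0, 0]
    - [0, 0, 0]

```text
time: 36.7
eef_pos: [0.6447, -0.0539, 0.1486]
tcp_rot: [0.994, 0.107, 0.005, 0.004]
contact_force: [-3.2, -3.9, 21.4]
opening: 0.236
```

Request:
step_arm:
  gripper: [1, 1, 1, 1, 1, 1]
  linear:
    - [0, 0.002, 0]
    - [0, 0.004, 0]
    - [0, 0.006, 0]
    - [0, 0.008, 0]
    - [0, 0.008, 0]
    - [0, 0.008, 0]
  delta_rot:
    - [0, 0, 0]
    - [0, 0, 0]
    - [0, 0, 0]
    - [0, 0, 0]
    - [0, 0, 0]
    - [0, 0, 0]

```text
time: 37.45
eef_pos: [0.6457, -0.0577, 0.1481]
tcp_rot: [0.994, 0.106, 0.004, -0.001]
contact_force: [-4.4, 5.3, 22.3]
opening: 0.239
```

```bash
python3 -c "
from h import *
show();plan([(.6465,-.0551,.180,12),(.6465,-.0551,.180,-78)])"
```

```text
t 37.45 p [ 0.6457 -0.0577  0.1481] head 12.1 tilt 0.49 F [-4.4  5.3 22.3] op 0.239
[0.0016, -0.0024, -0.0319] [-0.1, -0.5, 0.1]
[0.0016, -0.0024, -0.0319] [-0.5, -0.3, 90.1]
```

Request:
step_arm:
  gripper: [1, 1, 1, 1, 1, 1, 1, 1, 1, 1, 1, 1, 1, 1]
  linear:
    - [0, -0.004, -0.02]
    - [0, -0.004, -0.04]
    - [0, -0.004, -0.045]
    - [0, -0.004, -0.045]
    - [0, -0.004, -0.045]
    - [0, -0.004, -0.045]
    - [0, -0.004, -0.045]
    - [0, -0.004, -0.045]
    - [0, -0.004, -0.045]
    - [0, -0.004, -0.045]
    - [0, -0.004, -0.045]
    - [0, -0.004, -0.045]
    - [0, -0.004, -0.045]
    - [0, -0.004, -0.045]
  delta_rot:
    - [0, 0, 0]
    - [0, 0, 0]
    - [0, 0, 10]
    - [0, 0, 20]
    - [0, 0, 30]
    - [0, 0, 40]
    - [0, 0, 50]
    - [0, 0, 60]
    - [0, 0, 70]
    - [0, 0, 80]
    - [0, 0, 90]
    - [0, 0, 90]
    - [0, 0, 90]
    - [0, 0, 90]

```text
time: 39.2
eef_pos: [0.6417, -0.0553, 0.185]
tcp_rot: [0.779, -0.628, -0.0, 0.0]
contact_force: [-0.3, 0.2, -0.0]
opening: 0.239
```

```bash
python3 -c "
from h import *
from plant import ctrl
show()
g=ctrl.read_camera('side')['frame'];s=ctrl.get_state()['eef_pos']
cv2.imwrite('pics/s5.png',cv2.resize(g[130:215,230:310,::-1],None,fx=7,fy=7,interpolation=cv2.INTER_CUBIC))
q=[(s[0],s[1],s[2]-d) for d in(.1,.105,.005,.0)]+[(.6445,-.055,.05)]
print((proj('side',q)-[230,130])*7)"
```

```text
t 39.2 p [ 0.6417 -0.0553  0.185 ] head -77.8 tilt 0.01 F [-0.3  0.2 -0. ] op 0.239
[[274.15958095 470.6506955 ]
 [274.63634829 480.0599299 ]
 [264.62402104 282.46180198]
 [264.09565361 272.03421481]
 [271.17972209 535.36958976]]
```

View pics/s5.png

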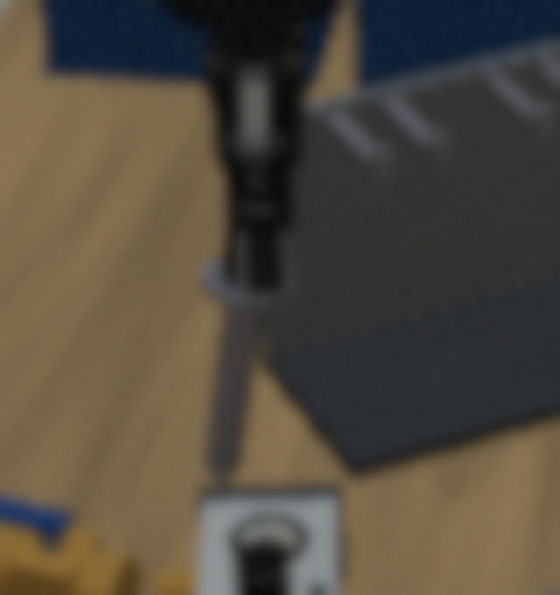

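```bash
python3 -c "
from h import *
from scipy.optimize import fsolve
s=np.array([.6417,-.0553,.185]);u=np.array([np.cos(np.radians(12.2)),np.sin(np.radians(12.2)),0])
r=[]
for px in [(243,281),(222,474)]:
    t=np.array(px)/7+[230,130]
    w=fsolve(lambda v:proj('side',s+v[0]*u+[0,0,v[1]])[0]-t,[0,-.05]);r.append(w);print(w)
d=r[0]-r[1];print(np.hypot(*d),np.degrees(np.arctan2(d[0],d[1])))
"
```

```text
[ 0.00884193 -0.0040016 ]
[ 0.02247555 -0.10107788]
0.09802897492030244 -7.994469821819569
```

Request:
step_arm:
  gripper: [1, 1, 1, 1, 1, 1, 1, 1, 1]
  linear:
    - [0.001, 0.0045, 0.005]
    - [0.001, 0.0045, 0.015]
    - [0.001, 0.0045, 0.025]
    - [0.001, 0.0045, 0.028]
    - [0.001, 0.0045, 0.031]
    - [0.001, 0.0045, 0.034]
    - [0.001, 0.0045, 0.038]
    - [0.001, 0.0045, 0.038]
    - [0.001, 0.0045, 0.038]
  delta_rot:
    - [-4, 0, 0]
    - [-8, 0, 0]
    - [-8, 0, 0]
    - [-8, 0, 0]
    - [-8, 0, 0]
    - [-8, 0, 0]
    - [-8, 0, 0]
    - [-8, 0, 0]
    - [-8, 0, 0]

```text
time: 40.38
eef_pos: [0.6377, -0.0572, 0.1473]
tcp_rot: [0.776, -0.627, -0.044, 0.054]
contact_force: [0.8, -0.1, -0.1]
opening: 0.238
```

Request:
step_arm:
  gripper: [1, 1, 1]
  linear:
    - [0, 0, 0.003]
    - [0, 0, 0.003]
    - [0, 0, 0.003]
  delta_rot:
    - [0, 0, 0]
    - [0, 0, 0]
    - [0, 0, 0]

```text
time: 40.75
eef_pos: [0.6372, -0.0573, 0.1441]
tcp_rot: [0.776, -0.627, -0.044, 0.054]
contact_force: [0.2, 0.7, -0.0]
opening: 0.235
```

```bash
python3 -c "
from h import *
show()"
```

```text
t 40.75 p [ 0.6372 -0.0573  0.1441] head -77.8 tilt 8.01 F [ 0.2  0.7 -0. ] op 0.235
```

Request:
step_arm:
  gripper: [1, 1, 1, 1]
  linear:
    - [0, -0.0005, 0.003]
    - [0, -0.001, 0.006]
    - [0, -0.001, 0.008]
    - [0, -0.001, 0.008]
  delta_rot:
    - [0, 0, 0]
    - [0, 0, 0]
    - [0, 0, 0]
    - [0, 0, 0]
  grip_force: 110

```text
time: 41.25
eef_pos: [0.6373, -0.057, 0.1369]
tcp_rot: [0.776, -0.627, -0.044, 0.054]
contact_force: [-1.0, 2.0, 2.6]
opening: 0.231
```

Request:
step_arm:
  gripper: [1, 1, 1, 1]
  linear:
    - [0, -0.0005, 0.003]
    - [0, -0.001, 0.006]
    - [0, -0.001, 0.006]
    - [0, -0.001, 0.006]
  delta_rot:
    - [0, 0, 0]
    - [0, 0, 0]
    - [0, 0, 0]
    - [0, 0, 0]

```text
time: 41.75
eef_pos: [0.638, -0.0571, 0.1311]
tcp_rot: [0.776, -0.627, -0.043, 0.053]
contact_force: [0.1, 1.2, 4.6]
opening: 0.231
```

Request:
step_arm:
  gripper: [1, 1, 1, 1, 1]
  linear:
    - [0, -0.0005, 0.004]
    - [0, -0.001, 0.008]
    - [0, -0.0015, 0.012]
    - [0, -0.002, 0.014]
    - [0, -0.002, 0.014]
  delta_rot:
    - [0, 0, 0]
    - [0, 0, 0]
    - [0, 0, 0]
    - [0, 0, 0]
    - [0, 0, 0]

```text
time: 42.38
eef_pos: [0.6384, -0.0571, 0.1187]
tcp_rot: [0.776, -0.627, -0.043, 0.053]
contact_force: [-0.9, 2.5, 11.3]
opening: 0.231
```

Request:
step_arm:
  gripper: [1, 1, 1, 1]
  linear:
    - [0, -0.0005, 0.004]
    - [0, -0.001, 0.008]
    - [0, -0.001, 0.008]
    - [0, -0.001, 0.008]
  delta_rot:
    - [0, 0, 0]
    - [0, 0, 0]
    - [0, 0, 0]
    - [0, 0, 0]

```text
time: 42.88
eef_pos: [0.6395, -0.0572, 0.1185]
tcp_rot: [0.776, -0.627, -0.042, 0.053]
contact_force: [-8.9, 3.9, 33.1]
opening: 0.232
```

Request:
step_arm:
  gripper: [1, 1, -0.4, -0.4, -0.4, -0.4, -0.4, -0.4, -0.4, -0.4, -0.4, -0.4, -0.4]
  linear:
    - [0, 0.001, -0.006]
    - [0, 0.0015, -0.01]
    - [0, 0.0015, -0.01]
    - [0, 0.0015, -0.01]
    - [0, 0.0015, -0.01]
    - [0, 0.0015, -0.01]
    - [0, 0.0015, -0.01]
    - [0, 0.005, -0.04]
    - [0, 0.01, -0.075]
    - [0, 0.015, -0.11]
    - [0, 0.02, -0.14]
    - [0, 0.02, -0.14]
    - [0, 0.02, -0.14]
  delta_rot:
    - [0, 0, 0]
    - [0, 0, 0]
    - [0, 0, 0]
    - [0, 0, 0]
    - [0, 0, 0]
    - [0, 0, 0]
    - [0, 0, 0]
    - [0, 0, 0]
    - [0, 0, 0]
    - [0, 0, 0]
    - [4, 0, 0]
    - [8, 0, 0]
    - [8, 0, 0]

```text
time: 44.5
eef_pos: [0.6363, -0.0575, 0.25]
tcp_rot: [0.778, -0.628, 0.0, 0.0]
contact_force: [-0.3, -0.1, -0.3]
opening: 0.697
```

```bash
python3 -c "
from h import *
show()
plan([(.45,-.25,.27,-78),(.45,.15,.25,-78),(.49,.15,.25,12),(.49,.15,.25,-168)])"
```

```text
t 44.5 p [ 0.6363 -0.0575  0.25  ] head -77.9 tilt 0.03 F [-0.3 -0.1 -0.3] op 0.697
[0.149, 0.2226, -0.02] [-0.0, -0.0, 0.1]
[-0.2421, 0.1384, -0.0002] [-0.0, -0.0, 0.1]
[-0.2336, 0.0993, -0.0002] [0.0, -0.0, -89.9]
[-0.2336, 0.0993, -0.0002] [-0.0, -0.0, 90.1]
```

```bash
python3 -c "
from h import *
plan([(.48,.33,.25,12)])"
```

```text
[-0.4117, 0.0712, -0.0003] [0.0, -0.0, -89.9]
```

Request:
step_arm:
  gripper: [1, 1, 1, 1, 1, 1, 1, 1, 1, 1, 1, 1, 1]
  linear:
    - [-0.04, 0.02, 0]
    - [-0.08, 0.04, 0]
    - [-0.12, 0.06, 0]
    - [-0.17, 0.071, 0]
    - [-0.22, 0.071, 0]
    - [-0.27, 0.071, 0]
    - [-0.32, 0.071, 0]
    - [-0.37, 0.071, 0]
    - [-0.41, 0.071, 0]
    - [-0.41, 0.071, 0]
    - [-0.41, 0.071, 0]
    - [-0.41, 0.071, 0]
    - [-0.41, 0.071, 0]
  delta_rot:
    - [0, 0, -10]
    - [0, 0, -20]
    - [0, 0, -30]
    - [0, 0, -40]
    - [0, 0, -50]
    - [0, 0, -60]
    - [0, 0, -70]
    - [0, 0, -80]
    - [0, 0, -90]
    - [0, 0, -90]
    - [0, 0, -90]
    - [0, 0, -90]
    - [0, 0, -90]

```text
time: 46.12
eef_pos: [0.4814, 0.3275, 0.2492]
tcp_rot: [0.994, 0.105, -0.0, 0.0]
contact_force: [-0.4, 0.2, 0.6]
opening: -0.001
```

```bash
python3 -c "
from h import *
from plant import ctrl
show()
f=ctrl.read_camera('top')['frame'];g=ctrl.read_camera('side')['frame']
a=cv2.resize(f[165:270,175:330,::-1],None,fx=3,fy=3,interpolation=cv2.INTER_CUBIC)
b=cv2.resize(g[150:275,245:310,::-1],None,fx=4,fy=4,interpolation=cv2.INTER_CUBIC)
a=cv2.copyMakeBorder(a,0,500-a.shape[0],0,0,0);cv2.imwrite('pics/f1.png',np.hstack([a,b]))
P=np.array([[.5947,.1796],[.6118,.1013],[.6284,.0226],[.6444,-.0551]])
z=[.103,.103,.103,.168];q=np.c_[P,z]
print((proj('top',q)-[175,165])*3,(proj('side',q)-[245,150])*4+[465,0])"
```

```text
t 46.12 p [0.4814 0.3275 0.2492] head 12.1 tilt 0.01 F [-0.4  0.2  0.6] op -0.001
[[114.84243549 135.36849214]
 [211.41982817 111.89704021]
 [307.98909991  89.13702559]
 [408.14513067  46.51214524]] [[549.12847373 390.65966639]
 [551.35778886 308.1461851 ]
 [554.16301597 234.41127666]
 [553.29817662  95.44794008]]
```

View pics/f1.png

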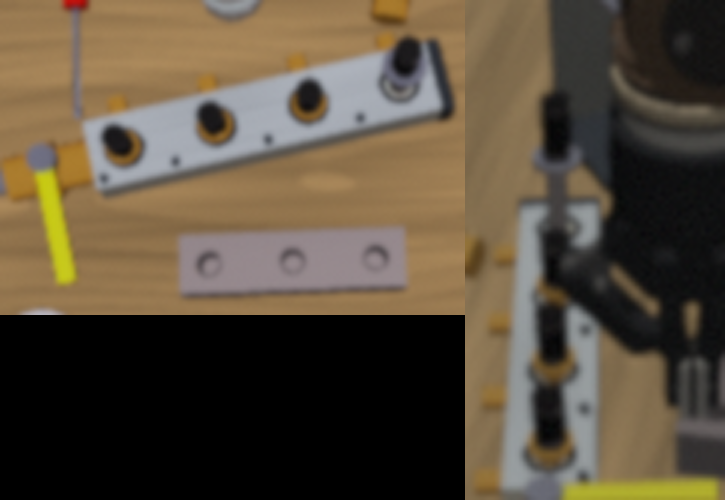

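```bash
python3 -c "
from h import *
pv=np.array([.582,.2434]);w=[(.511,.194,.2,12),(.511,.194,.066,12)]
for h,d in [(192,19),(178,19),(164,19),(150,19),(136,19),(122,19),(112,19),(104,17),(100,15)]:
    a=np.radians(h);c=pv+.08*np.array([np.cos(a),np.sin(a)])-d/1000*np.array([np.sin(a),-np.cos(a)]);w.append((c[0],c[1],.066,h-180))
plan(w)"
```

```text
[0.0011, 0.137, 0.0493] [0.0, -0.0, 0.1]
[0.0011, 0.137, 0.1833] [0.0, -0.0, 0.1]
[0.0008, 0.1225, 0.1833] [0.0, -0.0, 0.1]
[-0.0014, 0.1025, 0.1833] [0.0, -0.0, 14.1]
[0.0013, 0.0827, 0.1833] [0.0, -0.0, 28.1]
[0.0087, 0.0641, 0.1833] [0.0, -0.0, 42.1]
[0.0204, 0.0478, 0.1833] [0.0, -0.0, 56.1]
[0.0357, 0.0348, 0.1833] [0.0, -0.0, 70.1]
[0.0484, 0.0281, 0.1833] [0.0, -0.0, 80.1]
[0.0612, 0.0242, 0.1833] [0.0, -0.0, 88.1]
[0.0688, 0.0231, 0.1833] [0.0, -0.0, 92.1]
```

Request:
step_arm:
  gripper: [1, 1, 1, 1, 1, 1, 1, 1]
  linear:
    - [0.001, 0.06, 0.03]
    - [0.001, 0.12, 0.049]
    - [0.001, 0.137, 0.049]
    - [0.001, 0.137, 0.049]
    - [0.001, 0.137, 0.1]
    - [0.001, 0.137, 0.15]
    - [0.001, 0.137, 0.183]
    - [0.001, 0.137, 0.183]
  delta_rot:
    - [0, 0, 0]
    - [0, 0, 0]
    - [0, 0, 0]
    - [0, 0, 0]
    - [0, 0, 0]
    - [0, 0, 0]
    - [0, 0, 0]
    - [0, 0, 0]

```text
time: 47.22
eef_pos: [0.5084, 0.1952, 0.0637]
tcp_rot: [0.994, 0.106, -0.003, 0.0]
contact_force: [-0.4, -0.9, 1.2]
opening: -0.001
```

Request:
step_arm:
  gripper: [1, 1, 1, 1, 1, 1, 1, 1, 1, 1, 1, 1, 1, 1, 1, 1, 1, 1, 1, 1]
  linear:
    - [0, -0.008, 0]
    - [0, -0.0145, 0]
    - [-0.0015, -0.025, 0]
    - [-0.0025, -0.0345, 0]
    - [-0.001, -0.045, 0]
    - [0, -0.0545, 0]
    - [0.004, -0.064, 0]
    - [0.0075, -0.073, 0]
    - [0.013, -0.081, 0]
    - [0.019, -0.089, 0]
    - [0.027, -0.096, 0]
    - [0.0345, -0.102, 0]
    - [0.041, -0.106, 0]
    - [0.0475, -0.109, 0]
    - [0.054, -0.111, 0]
    - [0.06, -0.113, 0]
    - [0.064, -0.1135, 0]
    - [0.068, -0.114, 0]
    - [0.068, -0.114, 0]
    - [0.068, -0.114, 0]
  delta_rot:
    - [0, 0, 0]
    - [0, 0, 0]
    - [0, 0, 7]
    - [0, 0, 14]
    - [0, 0, 21]
    - [0, 0, 28]
    - [0, 0, 35]
    - [0, 0, 42]
    - [0, 0, 49]
    - [0, 0, 56]
    - [0, 0, 63]
    - [0, 0, 70]
    - [0, 0, 75]
    - [0, 0, 80]
    - [0, 0, 84]
    - [0, 0, 88]
    - [0, 0, 90]
    - [0, 0, 92]
    - [0, 0, 92]
    - [0, 0, 92]

```text
time: 49.72
eef_pos: [0.5492, 0.3206, 0.0673]
tcp_rot: [0.767, -0.641, -0.003, 0.004]
contact_force: [-13.6, -3.5, 10.7]
opening: 0.001
```

Request:
step_arm:
  gripper: [1, 1, 1, 1, 1, 1, 1, 1]
  linear:
    - [0, 0.02, 0]
    - [0, 0.035, 0]
    - [0, 0.035, -0.05]
    - [0, 0.04, -0.11]
    - [0, 0.08, -0.17]
    - [-0.05, 0.08, -0.19]
    - [-0.05, 0.08, -0.19]
    - [-0.05, 0.08, -0.19]
  delta_rot:
    - [0, 0, 0]
    - [0, 0, 0]
    - [0, 0, 0]
    - [0, 0, 0]
    - [0, 0, 0]
    - [0, 0, 0]
    - [0, 0, 0]
    - [0, 0, 0]

```text
time: 50.72
eef_pos: [0.4654, 0.3554, 0.2558]
tcp_rot: [0.767, -0.641, 0.0, 0.0]
contact_force: [-0.1, -0.4, 0.1]
opening: -0.001
```

```bash
python3 -c "
from h import *
from plant import ctrl
show()
f=ctrl.read_camera('top')['frame']
crop(f,130,120,200,150,4,'pics/f2.png')"
```

```text
t 50.73 p [0.4654 0.3554 0.2558] head -79.8 tilt 0.03 F [-0.1 -0.4  0.1] op -0.001
```

View pics/f2.png

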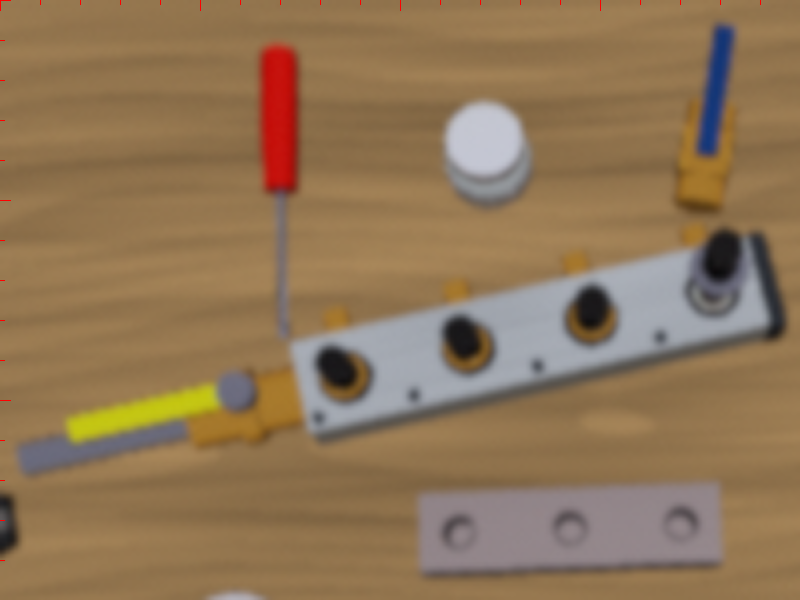

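```bash
python3 -c "
from plant import ctrl
print(ctrl.sign_off())"
```

```text
the job is handed in; nothing more can be done
None
```

The job is handed in at about 51 s: the valve was shut, all four ports were filled, and then the lever was swung open to its stop. Only one tube hung on the rack, so it went into port3 and the three plugs went into ports 0 to 2.

**What went wrong and was mended:**
- The holder was knocked partway through, so I measured it again before taking the last plug.
- The first push of the tube failed at 85 N. The tube had tilted about 8° and shifted off centre in the jaws. I backed off, turned the wrist, measured the tilt, leaned the tool to match and pushed it in. It bottomed at 33 N.

**Last checks:**
- **Ports:** before the valve was opened, the tops of the tube and plugs stood within about 1 to 3 mm of their fully-home heights in the side view, the plug in port2 being partly hidden by the gripper.
- **Valve:** the lever met its stop both ways. In the last picture it lies in line with the bar to within about 1 to 2°.
- **Other things:** the screwdriver, jar and spare valve look unmoved. The spanner, carton and tape were not in the last picture, or only at its edge; I moved the arm near none of the three.

I viewed 15 pictures, one over the budget.

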